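Click-test the pop-button canisters and tip the failures into the recycling caddy

TASK

Click-test every steel canister on the pasta board by pushing the button on its lid fully down and letting go: a sound one stays down, a faulty one pops most of the way back up. Stand the sound canisters, buttons down, in the wooden pantry tray, and set the faulty ones in the caddy's tipping tray; once every canister has been tested and all the faulty ones are in the tipping tray together, raise it by its bar so that they tumble into the bin, and bring it back to level. Leave the jar, bowl, cup, paddle and scraper undisturbed.

Things in the scene. Friction and masses are not known exactly. Their poses are not given: they have to be found in the camera images.
- canA_mid (a point): Canister: square steel tin with white lid, 56 x 56 mm and 70 mm high to the lid's top, 0.11 to 0.18 kg, told apart only by where it stands; may be absent. The point is its centre, 35 mm above its underside; z runs up through the lid, x and y are square to its sides. A round black pop-up button, 34 mm across, stands in the middle of the lid.
- btnA (a joint): Travel of the button of canister A, m: 0 = up as at the start (its top 16 mm above the lid), 0.012 = fully down (4 mm above the lid). Pushing it down takes 5 to 7 N. A sound one stays down where it is pushed; a faulty one rises again within half a second to about 0.004 when let go (top 12 mm above the lid), never quite to where it began.
- canB_mid (a point): Canister: square steel tin with white lid, 56 x 56 mm and 70 mm high to the lid's top, 0.11 to 0.18 kg, told apart only by where it stands; may be absent. The point is its centre, 35 mm above its underside; z runs up through the lid, x and y are square to its sides. A round black pop-up button, 34 mm across, stands in the middle of the lid.
- btnB (a joint): Travel of the button of canister B, m: 0 = up as at the start (its top 16 mm above the lid), 0.012 = fully down (4 mm above the lid). Pushing it down takes 5 to 7 N. A sound one stays down where it is pushed; a faulty one rises again within half a second to about 0.004 when let go (top 12 mm above the lid), never quite to where it began.
- canC_mid (a point): Canister: square steel tin with white lid, 56 x 56 mm and 70 mm high to the lid's top, 0.11 to 0.18 kg, told apart only by where it stands; may be absent. The point is its centre, 35 mm above its underside; z runs up through the lid, x and y are square to its sides. A round black pop-up button, 34 mm across, stands in the middle of the lid.
- btnC (a joint): Travel of the button of canister C, m: 0 = up as at the start (its top 16 mm above the lid), 0.012 = fully down (4 mm above the lid). Pushing it down takes 5 to 7 N. A sound one stays down where it is pushed; a faulty one rises again within half a second to about 0.004 when let go (top 12 mm above the lid), never quite to where it began.
- canD_mid (a point): Canister: square steel tin with white lid, 56 x 56 mm and 70 mm high to the lid's top, 0.11 to 0.18 kg, told apart only by where it stands; may be absent. The point is its centre, 35 mm above its underside; z runs up through the lid, x and y are square to its sides. A round black pop-up button, 34 mm across, stands in the middle of the lid.
- btnD (a joint): Travel of the button of canister D, m: 0 = up as at the start (its top 16 mm above the lid), 0.012 = fully down (4 mm above the lid). Pushing it down takes 5 to 7 N. A sound one stays down where it is pushed; a faulty one rises again within half a second to about 0.004 when let go (top 12 mm above the lid), never quite to where it began.
- canE_mid (a point): Canister: square steel tin with white lid, 56 x 56 mm and 70 mm high to the lid's top, 0.11 to 0.18 kg, told apart only by where it stands; may be absent. The point is its centre, 35 mm above its underside; z runs up through the lid, x and y are square to its sides. A round black pop-up button, 34 mm across, stands in the middle of the lid.
- btnE (a joint): Travel of the button of canister E, m: 0 = up as at the start (its top 16 mm above the lid), 0.012 = fully down (4 mm above the lid). Pushing it down takes 5 to 7 N. A sound one stays down where it is pushed; a faulty one rises again within half a second to about 0.004 when let go (top 12 mm above the lid), never quite to where it began.
- canF_mid (a point): Canister: square steel tin with white lid, 56 x 56 mm and 70 mm high to the lid's top, 0.11 to 0.18 kg, told apart only by where it stands; may be absent. The point is its centre, 35 mm above its underside; z runs up through the lid, x and y are square to its sides. A round black pop-up button, 34 mm across, stands in the middle of the lid.
- btnF (a joint): Travel of the button of canister F, m: 0 = up as at the start (its top 16 mm above the lid), 0.012 = fully down (4 mm above the lid). Pushing it down takes 5 to 7 N. A sound one stays down where it is pushed; a faulty one rises again within half a second to about 0.004 when let go (top 12 mm above the lid), never quite to where it began.
- board: Maple pasta board, 460 (x) x 400 (y) x 20 mm, fixed on the table; the canisters and other things start on it. Origin: centre of its underside.
- pantry_tray_in (a point): Middle of the inner floor of the wooden pantry tray (fixed, on the table at the right of the board, floor 5 mm above the table): 280 mm long (x) x 100 mm wide outside, 270 x 90 mm inside, 20 mm high; room for three canisters in a row.
- tray (a joint): Tilt of the caddy's tipping tray, rad: 0 = level, grows as the bar is raised, stops at 1.3. It falls back level by its own weight (0.45 kg) if let go. Steel against steel slides at about 0.8 rad or more; 1.15 empties it well.
- tray_mid (a point): Middle of the tipping tray's floor. Tray 240 mm (x) x 150 mm (y), walls 20 mm high on three sides, open towards the bin (+y). The point's frame turns with the tray.
- tray_bar (a point): Middle of the tray's lifting bar: a round wooden bar 12 mm thick running along x, with 130 mm free between its two arms, 53 mm outside the tray's end wall. In the hinge's frame with the tray level it lies at y = -205 mm, z = +16 mm. Pinched from above with the fingers closing across it, it turns between the fingers as it rises.
- caddy_hinge (a point): Middle of the tray's hinge on the aluminium recycling caddy (fixed), 105 mm above the table. The hinge line runs along this frame's x; y points level to the bin, z up; the tray lies on the -y side and swings up about this line.
- bin_mid (a point): Middle of the caddy's bin floor. Bin 260 mm (x) x 200 mm (y) inside; walls 95 mm high at the hinge, 150 mm at the sides, 180 mm at the far side.
- jar: Bystander: round lever-top glass jar, 58 mm across, 115 mm high, standing behind the canisters on the board. Origin: centre of its underside.
- bowl: Bystander: white sugar bowl, 68 mm across, 55 mm high, on the turntable (a fixed white disc 170 mm across, 16 mm high, on the far part of the board).
- cup: Bystander: steel cup, 56 mm across, 75 mm high, on the turntable.
- paddle: Bystander: wooden gnocchi paddle, 200 mm long, 12 mm thick, lying on the far part of the board.
- scraper: Bystander: blue scraper, 120 x 50 mm, 9 mm thick, lying flat on the table beyond the board's far left corner.

How it is judged:
By the outcome, as a careful person would: the job done as asked, in the order asked, and still so for the second after the job is handed in, with the robot touching nothing.
Of canA, canC, canF only 2 to 3 are there at a start; the rules pass over those that are not, and their reading is None.
Of canB, canD, canE only 2 to 3 are there at a start; the rules pass over those that are not, and their reading is None.
At some moment in a run one of canA, canB, canC, canD, canE, canF may be knocked a few centimetres aside while the robot is not near it.
Once in a run the grip may slacken for a moment while it holds something.
It also fails if it takes over 210 s, if anything falls off the work surface, if the arm or the gripper's body presses on something with over 40 N, if the wrist force passes 120 N, or if a joint passes its speed limit or range.

ROBOT

A 7-joint arm with a two-finger parallel gripper is mounted at the origin on the work surface. World frame = base frame: x ahead of the robot, y to its left, z up, the work surface at z = 0. Lengths are in m, angles in rad, forces in N, time in s.
With the tool pointing down it reaches from about 0.425 to 0.875 m from the base axis. Payload 4.7 kg.
Tool frame: the origin (TCP) lies midway between the tips of the shut fingers; the grasp point (between the pads) lies env.tcp_to_grasp behind it (env.tcp_to_grasp is the distance from the TCP to the grasp point, in m); z points along the fingers, y is the line along which they close (so a half turn about z gives the same grasp; the last joint's range is limited). The gripper opens to 85 mm and grips with 20 to 120 N. Pads are 22 mm wide; open, the fingers measure 114 mm over their backs; the gripper's body (76 mm by 85 mm) begins 54 mm behind the grasp point. The pads swing forward as they close: fully open they stand 13 mm farther back than shut.
Start: joints at [1.314, 0.321, -0.07, 1.45, 0.023, 1.371, -0.057], TCP at [0.174, -0.626, 0.231] pointing down, gripper open.
Joint ranges: [-2.86, 2.86], [-0.3, 2.09], [-1.38, 1.24], [0.06, 2.45], [-1.56, 4.7], [0.09, 2.05], [-2.69, 2.69]. Speed limits (rad/s): [2.57, 2.57, 3.14, 3.14, 3.14, 3.14, 3.14].

INTERFACE

Orientations are given as a rotation vector (axis times angle).
In Python, from bench import monitor, eyes, hand_in, env gives the robot as it stands. The module is installed in compiled form; this text tells all that it offers.
- The arm moves only by the tool drive_tool, never from a script. Its argument "targets" is a list of rows, each a list of 2 entries, a list of its own where there are three numbers: the shift along the tool's x, y, z as a fraction of full scale, then the turn, a rotation vector about the tool's x, y, z as a fraction of full scale. In form: [[[tx, ty, tz], [ax, ay, az]], ...]. A call has 1 to 8 rows; each row shifts and turns the commanded pose from where the row before left it, along the tool's axes as they then stand; what a row does not reach is not made up. Full scale, the value 1, is 10 cm for a shift and 120 degrees for a turn. A row lasts 1/12 s, in which the tool goes at most 41.7 mm and 7.16 degrees, less where a joint would pass 70% of its speed; a pose out of reach is approached as far as the arm can. A call with a number of a shift or a turn outside -1 to 1 is refused whole. A call with a gripper value outside its range is refused whole. "gripper" is the gripper's target within -1 to 1 (fully open at 1, half-way at 0, shut at -1), set as the call begins (left out, the last holds). The fingers move at their own pace and stop on an object; the grip force is fixed at half the most. Time passes only in rows, so rows that do not move let the fingers close. It gives the time, the measured TCP pose, the force, the opening and the grip force at its end, in the units of the state.
- monitor.state(): the state, without advancing time (a new reading comes with each control period).
- eyes.capture(name): name is "scene" or "top"; returns the picture (420x560x3 uint8, red, green, blue); there is no depth.
- eyes.calibration(name): a dict with "camera_matrix" (3x3 intrinsics, pixels), "distortion" ([k1, k2, p1, p2, k3] as OpenCV has them; the pictures are not rectified), "origin" and "attitude" of the camera in the world. Camera axes: x right, y up, looking along -z (the intrinsics and any distortion apply to the point x, -y, -z); pixel columns grow to the right and rows downward; lengths in m; the calibration is good to about 2 mm. A picture is of the moment at which its call begins. calibration takes no time and is no camera call.
- hand_in(): hands the job in; it is judged then, once.
The state is a dict: "clock": time; "joints": joint angles; "qd": joint speeds; "joint_efforts": joint torques, N m; "tcp_pos": TCP position; "tool_rot": TCP orientation; "contact_force": force on the tool from outside, world axes, zero at the start; "torque": the same for the moment, N m; "opening": opening from 0.0 (shut) to 1.0 (fully open); "grip_force": force on a finger pad.
Only numpy, scipy, OpenCV 4.12 (cv2) and the standard library are available. Lean on these libraries where they do the work, as an engineer would, in place of code of your own. Each camera call takes 0.05 s, during which the arm holds its last target. There are 200 camera calls.

## Working session

There is one attempt and no reset: what is moved stays moved. The work goes in short steps, Python scripts to look and compute and a tool call to move; the robot and the scene stay as the last step left them, time stands still between calls to the robot, and variables do not carry over. Pictures are saved under pics/ and viewed, at most 14 in all, crops included, and the job is handed in when it is done.

Besides the shell and the picture viewer there is one more tool, called after ">>>" as a command line: name --argument value ..., lists and objects as JSON in quotes. drive_tool: Moves the arm, as the interface text tells. Its arguments: {"type":"object","properties":{"targets":{"type":"array","items":{"type":"array"}},"gripper":{"type":"number"}},"required":["targets"]}

```bash
mkdir -p pics; python3 - <<'E'
from bench import monitor, eyes, env
import cv2,numpy as np
for n in("scene","top"):
    im=eyes.capture(n); cv2.imwrite(f"pics/{n}0.png",im[:,:,::-1]); print(n,eyes.calibration(n))
print(monitor.state(), env.tcp_to_grasp)
E
```

```text
scene {'camera_matrix': array([[464.21577291,   0.        , 273.65263253],
       [  0.        , 464.21577291, 205.50106636],
       [  0.        ,   0.        ,   1.        ]]), 'distortion': array([-0.13442271,  0.        ,  0.        ,  0.        ,  0.        ]), 'origin': array([1.35222514, 0.4657353 , 0.89879769]), 'attitude': array([0.49834297, 0.81078624, 1.88406061])}
top {'camera_matrix': array([[434.94499735,   0.        , 284.26820844],
       [  0.        , 434.94499735, 208.88076792],
       [  0.        ,   0.        ,   1.        ]]), 'distortion': array([-0.11535575,  0.        ,  0.        ,  0.        ,  0.        ]), 'origin': array([0.44393211, 0.06539262, 1.18680404]), 'attitude': array([ 0.12251449, -0.1134448 , -1.55133187])}
{'clock': 0.1, 'joints': array([ 1.31407917,  0.321762  , -0.07011005,  1.45154566,  0.0225702 ,
        1.37082187, -0.05687859]), 'qd': array([ 0.00037333, -0.00149202, -0.00131916, -0.00378309, -0.00091227,
        0.00044353,  0.00127354]), 'joint_efforts': array([ 3.51342233e-04, -4.94872820e+01, -3.83732915e-01, -3.15210521e+01,
        1.28830585e-02,  7.45884521e-03, -1.47793841e-06]), 'tcp_pos': array([ 0.17373594, -0.6258458 ,  0.23032823]), 'tool_rot': array([-3.11111147e+00, -4.23971403e-01,  4.59163449e-04]), 'contact_force': array([-0.03621248,  0.38353778,  0.309089  ]), 'torque': array([ 0.03194211,  0.00571106, -0.03498037]), 'grip_force': 0.0, 'opening': 1.0004781343820979} 0.0187
```

View pics/scene0.png

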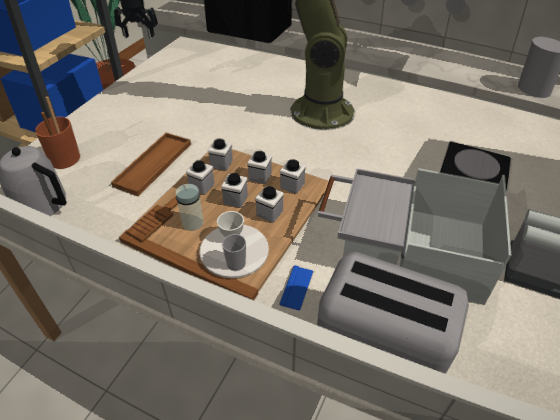

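View pics/top0.png

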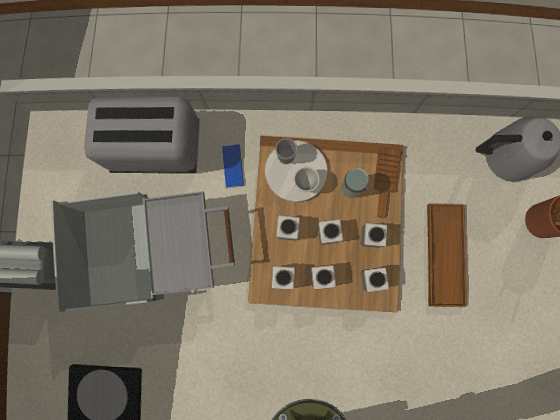

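The scene shows six canisters in two rows (top view buttons near (288,227), (331,231), (376,235), (284,277), (323,277), (376,279)). The pantry tray is at (447,255), the caddy tray at (180,243) and its bar near (230,237).

```bash
cat > h.py <<'E'
from bench import monitor, eyes, hand_in, env
import cv2,numpy as np
from scipy.spatial.transform import Rotation as R
def cam(n):
    c=eyes.calibration(n); return c,R.from_rotvec(c['attitude']).as_matrix()
def ray(n,px):
    c,M=cam(n); u=cv2.undistortPoints(np.float64(px).reshape(-1,1,2),c['camera_matrix'],c['distortion']).reshape(-1,2)
    return c['origin'],np.c_[u[:,0],-u[:,1],-np.ones(len(u))]@M.T
def plane(n,px,z):
    o,d=ray(n,px); return o+d*((z-o[2])/d[:,2])[:,None]
def proj(n,P):
    c,M=cam(n); p=(np.atleast_2d(P)-c['origin'])@M; p=p*[1,-1,-1]
    return cv2.projectPoints(p,np.zeros(3),np.zeros(3),c['camera_matrix'],c['distortion'])[0].reshape(-1,2)
def blobs(m,lo,hi):
    n,l,s,c=cv2.connectedComponentsWithStats(m.astype(np.uint8))
    return [(c[i],s[i],l==i) for i in range(1,n) if lo<s[i][4]<hi]
def cans(im,z=0.09,mask=None):
    """lids in top view: white blobs, filled; returns xy centre, yaw(deg mod 90)"""
    hsv=cv2.cvtColor(im,cv2.COLOR_RGB2HSV); w=(hsv[...,1]<50)&(hsv[...,2]>150)
    out=[]
    for c,s,m in blobs(w,60,700):
        if max(s[2],s[3])>36: continue
        pts=np.argwhere(m)[:,::-1]; P=plane('top',pts,z)[:,:2]
        r=cv2.minAreaRect(np.float32(P*1000))
        out.append((np.array(r[0])/1000,r[1],(r[2]+45)%90-45,c.round(0),s[4]))
    return out
def tcp():
    s=monitor.state(); return s['tcp_pos'],R.from_rotvec(s['tool_rot'])
def go(*ways):
    """ways: (x,y,z,yaw deg of tool x). prints total shift in tool axes (fraction) & turn"""
    p,r=tcp()
    for w in ways:
        t=R.from_euler('z',w[3],degrees=True)*R.from_euler('x',180,degrees=True)
        d=r.inv().apply(np.array(w[:3])-p)*10; a=(r.inv()*t).as_rotvec(degrees=True)/120
        print('shift',d.round(3),'turn',a.round(4)); p,r=np.array(w[:3]),t
E
python3 - <<'E'
from h import *
im=cv2.imread('pics/top0.png')[:,:,::-1].copy()
for c in cans(im): print(c)
hsv=cv2.cvtColor(im,cv2.COLOR_RGB2HSV); b=hsv[...,2]<60
for c,s,m in blobs(b,60,600):
    if max(s[2],s[3])<28: print('btn',c.round(1),s[4],plane('top',c,0.106).round(4))
print('board corners',plane('top',[(262,137),(405,145),(249,303),(397,311)],0.02).round(3))
print('pantry',plane('top',[(428,204),(467,205),(430,305),(466,306)],0.02).round(3))
print('bar',plane('top',[(229,208),(233,265)],.12).round(3))
print('tray',plane('top',[(145,195),(204,192),(152,298),(213,291)],.125).round(3))
go((0.45,-.1,.25,0))
E
python3 -c "
import cv2;i=cv2.imread('pics/top0.png');cv2.imwrite('pics/c0.png',cv2.resize(i[180:320,130:410],None,fx=2.8,fy=2.8,interpolation=2))"
```

```text
(array([0.56641406, 0.15686829]), (63.953678131103516, 10.211763381958008), 1.634375810623169, array([251., 222.]), np.int32(76))
(array([0.56549927, 0.06459   ]), (52.42250442504883, 53.815208435058594), -4.792167663574219, array([286., 227.]), np.int32(194))
(array([ 0.55641119, -0.04437587]), (53.872013092041016, 53.01978302001953), 7.928876876831055, array([329., 231.]), np.int32(202))
(array([ 0.54857306, -0.15882576]), (54.019168853759766, 53.60789108276367), -4.96063232421875, array([374., 235.]), np.int32(202))
(array([0.4369086 , 0.07468772]), (52.16250991821289, 52.47066116333008), 0.8166977167129517, array([281., 278.]), np.int32(201))
(array([ 0.43950757, -0.0268859 ]), (53.0290412902832, 52.68519592285156), 5.972092151641846, array([322., 278.]), np.int32(211))
(array([ 0.43493372, -0.1596425 ]), (53.84489059448242, 53.65455627441406), 8.380464553833008, array([374., 280.]), np.int32(218))
(array([0.42179034, 0.77279639]), (7.927631855010986, 102.85147094726562), 2.4665236473083496, array([ 15., 276.]), np.int32(88))
btn [546.8 135.3] 73 [[ 0.821  -0.6354  0.106 ]]
btn [288. 226.] 141 [[0.5648 0.063  0.106 ]]
btn [331.2 230.3] 140 [[ 0.5556 -0.045   0.106 ]]
btn [376.7 234. ] 147 [[ 0.548  -0.1593  0.106 ]]
btn [283.2 277.3] 141 [[0.4375 0.0728 0.106 ]]
btn [324.  276.9] 146 [[ 0.4401 -0.0277  0.106 ]]
btn [377.2 279. ] 153 [[ 0.4362 -0.1595  0.106 ]]
board corners [[ 0.823  0.139  0.02 ]
 [ 0.808 -0.262  0.02 ]
 [ 0.368  0.163  0.02 ]
 [ 0.352 -0.23   0.02 ]]
pantry [[ 0.641 -0.321  0.02 ]
 [ 0.64  -0.432  0.02 ]
 [ 0.367 -0.32   0.02 ]
 [ 0.364 -0.42   0.02 ]]
bar [[0.606 0.21  0.12 ]
 [0.465 0.196 0.12 ]]
tray [[0.635 0.424 0.125]
 [0.644 0.274 0.125]
 [0.38  0.391 0.125]
 [0.401 0.242 0.125]]
shift [ 4.069 -4.328 -0.189] turn [-8.000e-04  1.000e-04  1.293e-01]
```

View pics/c0.png

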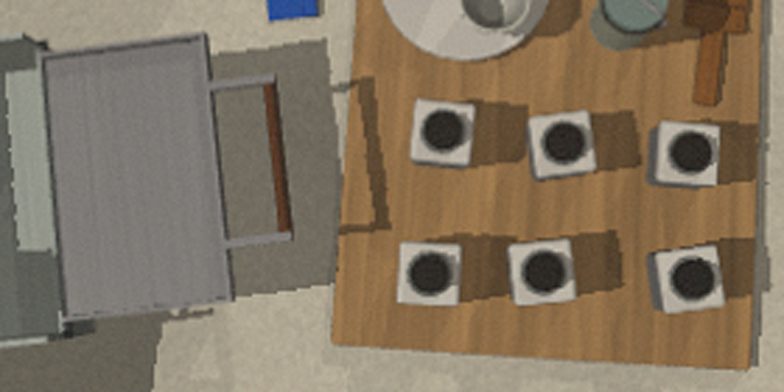

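The crop confirms six square lids with clear gaps between them. The caddy tray is level, with its bar at the right end of it, and nothing has been moved yet.

>>> drive_tool --targets '[[[0, 0, 0], [0, 0, 0.0431]], [[0, 0, 0], [0, 0, 0.0431]], [[0, 0, 0], [0, 0, 0.0431]], [[0.2, -0.36, 0.03], [0, 0, 0]], [[0.2, -0.36, 0.03], [0, 0, 0]], [[0.2, -0.36, 0.03], [0, 0, 0]], [[0.2, -0.36, 0.03], [0, 0, 0]], [[0.2, -0.36, 0.03], [0, 0, 0]]]' --gripper -1

```text
clock: 0.77
tcp_pos: [0.2743, -0.4443, 0.2157]
tool_rot: [-3.141, 0.0, 0.001]
contact_force: [2.0, -0.3, -0.2]
opening: 0.001
grip_force: 0.0
```

>>> drive_tool --targets '[[[0.2, -0.36, 0.03], [0, 0, 0]], [[0.2, -0.36, 0.03], [0, 0, 0]], [[0.2, -0.36, 0.03], [0, 0, 0]], [[0.2, -0.36, 0.03], [0, 0, 0]], [[0.2, -0.36, 0.03], [0, 0, 0]], [[0.2, -0.36, 0.03], [0, 0, 0]], [[0.2, -0.36, 0.03], [0, 0, 0]], [[0.2, -0.36, 0.03], [0, 0, 0]]]'

```text
clock: 1.43
tcp_pos: [0.4341, -0.1564, 0.1921]
tool_rot: [3.141, -0.0, -0.0]
contact_force: [0.7, -1.0, -0.0]
opening: -0.005
grip_force: 0.0
```

>>> drive_tool --targets '[[[0, 0, 0], [0, 0, 0]], [[0, 0, 0], [0, 0, 0]], [[0, 0, 0], [0, 0, 0]]]'

```text
clock: 1.68
tcp_pos: [0.4334, -0.1588, 0.192]
tool_rot: [3.141, 0.0, -0.001]
contact_force: [0.6, -0.8, -0.7]
opening: 0.001
grip_force: 0.0
```

```bash
python3 - <<'E'
from h import *
go((.436,-.1595,.12,0))
print(monitor.state()['joints'])
E
```

```text
shift [0.027 0.007 0.72 ] turn [0.0002 0.0004 0.0001]
[ 0.80593358 -0.04114107 -0.49630231  1.93481353 -0.01998151  1.24378876
 -1.25412905]
```

>>> drive_tool --targets '[[[0.027, 0.007, 0.27], [0, 0, 0]], [[0, 0, 0.27], [0, 0, 0]], [[0, 0, 0.24], [0, 0, 0]], [[0, 0, 0.05], [0, 0, 0]], [[0, 0, 0.05], [0, 0, 0]], [[0, 0, 0.05], [0, 0, 0]], [[0, 0, 0.05], [0, 0, 0]], [[0, 0, 0], [0, 0, 0]]]'

```text
clock: 2.35
tcp_pos: [0.4361, -0.16, 0.0954]
tool_rot: [3.141, -0.003, -0.002]
contact_force: [-2.1, 0.4, 1.9]
opening: 0.0
grip_force: 0.3
```

>>> drive_tool --targets '[[[0, 0, 0.01], [0, 0, 0]], [[0, 0, 0.01], [0, 0, 0]], [[0, 0, 0], [0, 0, 0]]]'

```text
clock: 2.6
tcp_pos: [0.4375, -0.1603, 0.094]
tool_rot: [3.14, -0.002, 0.003]
contact_force: [-1.6, 0.4, 6.8]
opening: -0.002
grip_force: 3.3
```

>>> drive_tool --targets '[[[0, 0, 0.01], [0, 0, 0]], [[0, 0, 0], [0, 0, 0]], [[0, 0, 0], [0, 0, 0]]]'

```text
clock: 2.85
tcp_pos: [0.4376, -0.1603, 0.094]
tool_rot: [3.139, -0.002, 0.003]
contact_force: [-3.7, 0.4, 13.1]
opening: 0.001
grip_force: 6.7
```

>>> drive_tool --targets '[[[0, 0, -0.1], [0, 0, 0]], [[0, 0, -0.1], [0, 0, 0]], [[0, 0, 0], [0, 0, 0]], [[0, 0, 0], [0, 0, 0]], [[0, 0, 0], [0, 0, 0]], [[0, 0, 0], [0, 0, 0]], [[0, 0, 0], [0, 0, 0]], [[0, 0, 0], [0, 0, 0]]]'

```text
clock: 3.52
tcp_pos: [0.4363, -0.1589, 0.1109]
tool_rot: [-3.141, -0.0, 0.001]
contact_force: [-0.0, 0.7, 0.3]
opening: 0.004
grip_force: 0.0
```

>>> drive_tool --targets '[[[0, 0, 0.06], [0, 0, 0]], [[0, 0, 0.06], [0, 0, 0]], [[0, 0, 0], [0, 0, 0]], [[0, 0, 0], [0, 0, 0]]]'

```text
clock: 3.85
tcp_pos: [0.436, -0.1588, 0.0985]
tool_rot: [-3.141, -0.0, 0.002]
contact_force: [-0.1, 0.3, 0.2]
opening: 0.007
grip_force: 0.0
```

```bash
python3 - <<'E'
from h import *
im=eyes.capture('scene'); cv2.imwrite('pics/s1.png',im[:,:,::-1])
cv2.imwrite('pics/s1c.png',cv2.resize(im[130:230,170:320,::-1],None,fx=5,fy=5,interpolation=2))
E
```

>>> drive_tool --targets '[[[0, 0, -0.31], [0, 0, 0]], [[0.28, 0, 0], [0, 0, 0]], [[0.28, 0, 0], [0, 0, 0]], [[0.28, 0, 0], [0, 0, 0]], [[0.28, 0, 0], [0, 0, 0]], [[0, 0, 0], [0, 0, 0]], [[0, 0, 0], [0, 0, 0]]]'

```text
clock: 4.48
tcp_pos: [0.5494, -0.1584, 0.1298]
tool_rot: [-3.14, -0.002, 0.001]
contact_force: [-0.7, -0.3, 1.1]
opening: -0.001
grip_force: 0.0
```

>>> drive_tool --targets '[[[0, 0, 0.15], [0, 0, 0]], [[0, 0, 0.06], [0, 0, 0]], [[0, 0, 0.06], [0, 0, 0]], [[0, 0, 0.06], [0, 0, 0]], [[0, 0, 0.06], [0, 0, 0]], [[0, 0, 0], [0, 0, 0]], [[0, 0, 0], [0, 0, 0]], [[0, 0, 0], [0, 0, 0]]]'

```text
clock: 5.15
tcp_pos: [0.5479, -0.1594, 0.0942]
tool_rot: [3.14, -0.001, -0.001]
contact_force: [-7.8, 1.3, 16.6]
opening: -0.002
grip_force: 8.4
```

>>> drive_tool --targets '[[[0, 0, -0.1], [0, 0, 0]], [[0, 0, -0.1], [0, 0, 0]], [[0, 0, 0], [0, 0, 0]], [[0, 0, 0], [0, 0, 0]], [[0, 0, 0], [0, 0, 0]], [[0, 0, 0], [0, 0, 0]], [[0, 0, 0], [0, 0, 0]], [[0, 0, 0], [0, 0, 0]]]'

```text
clock: 5.82
tcp_pos: [0.5483, -0.1589, 0.1108]
tool_rot: [-3.141, -0.0, 0.001]
contact_force: [-1.5, 0.5, -0.9]
opening: -0.001
grip_force: 0.0
```

>>> drive_tool --targets '[[[0, 0, 0.06], [0, 0, 0]], [[0, 0, 0.06], [0, 0, 0]], [[0, 0, 0], [0, 0, 0]], [[0, 0, 0], [0, 0, 0]]]'

```text
clock: 6.15
tcp_pos: [0.548, -0.1588, 0.0984]
tool_rot: [-3.141, -0.0, 0.002]
contact_force: [-0.1, -1.2, -0.2]
opening: 0.0
grip_force: 0.0
```

```bash
python3 - <<'E'
from h import *
go((.5556,-.045,.13,0))
E
```

```text
shift [ 0.076 -1.139 -0.316] turn [-0.0003  0.0007  0.0001]
```

>>> drive_tool --targets '[[[0, 0, -0.31], [0, 0, 0]], [[0.019, -0.285, 0], [0, 0, 0]], [[0.019, -0.285, 0], [0, 0, 0]], [[0.019, -0.285, 0], [0, 0, 0]], [[0.019, -0.285, 0], [0, 0, 0]], [[0, 0, 0], [0, 0, 0]], [[0, 0, 0], [0, 0, 0]]]'

```text
clock: 6.73
tcp_pos: [0.5564, -0.0426, 0.1306]
tool_rot: [-3.141, -0.007, -0.001]
contact_force: [-0.1, -1.7, 1.0]
opening: -0.002
grip_force: 0.0
```

>>> drive_tool --targets '[[[0, 0, 0.15], [0, 0, 0]], [[0, 0, 0.06], [0, 0, 0]], [[0, 0, 0.06], [0, 0, 0]], [[0, 0, 0.06], [0, 0, 0]], [[0, 0, 0.06], [0, 0, 0]], [[0, 0, 0], [0, 0, 0]], [[0, 0, 0], [0, 0, 0]], [[0, 0, 0], [0, 0, 0]]]'

```text
clock: 7.4
tcp_pos: [0.5565, -0.0465, 0.0942]
tool_rot: [3.139, -0.002, 0.0]
contact_force: [-8.1, -0.4, 20.0]
opening: -0.002
grip_force: 9.5
```

>>> drive_tool --targets '[[[0, 0, -0.1], [0, 0, 0]], [[0, 0, -0.1], [0, 0, 0]], [[0, 0, 0], [0, 0, 0]], [[0, 0, 0], [0, 0, 0]], [[0, 0, 0], [0, 0, 0]], [[0, 0, 0], [0, 0, 0]], [[0, 0, 0], [0, 0, 0]], [[0, 0, 0], [0, 0, 0]]]'

```text
clock: 8.07
tcp_pos: [0.5558, -0.045, 0.1107]
tool_rot: [-3.141, -0.0, 0.001]
contact_force: [-0.7, 0.2, 0.3]
opening: 0.001
grip_force: 0.0
```

>>> drive_tool --targets '[[[0, 0, 0.06], [0, 0, 0]], [[0, 0, 0.06], [0, 0, 0]], [[0, 0, 0], [0, 0, 0]], [[0, 0, 0], [0, 0, 0]]]'

```text
clock: 8.4
tcp_pos: [0.5562, -0.045, 0.0989]
tool_rot: [-3.141, -0.0, 0.0]
contact_force: [0.9, 0.3, 1.6]
opening: -0.0
grip_force: 0.5
```

```bash
python3 - <<'E'
from h import *
go((.5648,.063,.13,0))
E
```

```text
shift [ 0.086 -1.08  -0.311] turn [-0.      0.0001  0.    ]
```

>>> drive_tool --targets '[[[0, 0, -0.31], [0, 0, 0]], [[0.0215, -0.27, 0], [0, 0, 0]], [[0.0215, -0.27, 0], [0, 0, 0]], [[0.0215, -0.27, 0], [0, 0, 0]], [[0.0215, -0.27, 0], [0, 0, 0]], [[0, 0, 0], [0, 0, 0]], [[0, 0, 0], [0, 0, 0]]]'

```text
clock: 8.98
tcp_pos: [0.5641, 0.0653, 0.1301]
tool_rot: [-3.141, -0.007, 0.001]
contact_force: [0.2, -0.5, 1.0]
opening: 0.004
grip_force: 0.0
```

>>> drive_tool --targets '[[[0, 0, 0.15], [0, 0, 0]], [[0, 0, 0.06], [0, 0, 0]], [[0, 0, 0.06], [0, 0, 0]], [[0, 0, 0.06], [0, 0, 0]], [[0, 0, 0.06], [0, 0, 0]], [[0, 0, 0], [0, 0, 0]], [[0, 0, 0], [0, 0, 0]], [[0, 0, 0], [0, 0, 0]]]'

```text
clock: 9.65
tcp_pos: [0.5649, 0.0614, 0.0942]
tool_rot: [3.139, -0.002, -0.0]
contact_force: [-7.1, -3.0, 19.6]
opening: 0.003
grip_force: 9.9
```

>>> drive_tool --targets '[[[0, 0, -0.1], [0, 0, 0]], [[0, 0, -0.1], [0, 0, 0]], [[0, 0, 0], [0, 0, 0]], [[0, 0, 0], [0, 0, 0]], [[0, 0, 0], [0, 0, 0]], [[0, 0, 0], [0, 0, 0]], [[0, 0, 0], [0, 0, 0]], [[0, 0, 0], [0, 0, 0]]]'

```text
clock: 10.32
tcp_pos: [0.5645, 0.063, 0.1108]
tool_rot: [-3.142, -0.0, 0.001]
contact_force: [0.4, 0.2, 0.6]
opening: -0.003
grip_force: 0.0
```

>>> drive_tool --targets '[[[0, 0, 0.06], [0, 0, 0]], [[0, 0, 0.06], [0, 0, 0]], [[0, 0, 0], [0, 0, 0]], [[0, 0, 0], [0, 0, 0]]]'

```text
clock: 10.65
tcp_pos: [0.5648, 0.063, 0.0989]
tool_rot: [-3.141, -0.0, 0.0]
contact_force: [0.8, -0.1, 1.1]
opening: -0.002
grip_force: 0.5
```

```bash
python3 - <<'E'
from h import *
go((.4375,.0728,.13,0))
E
```

```text
shift [-1.273 -0.098 -0.311] turn [-0.      0.0001  0.0001]
```

>>> drive_tool --targets '[[[0, 0, -0.31], [0, 0, 0]], [[-0.318, -0.0245, 0], [0, 0, 0]], [[-0.318, -0.0245, 0], [0, 0, 0]], [[-0.318, -0.0245, 0], [0, 0, 0]], [[-0.318, -0.0245, 0], [0, 0, 0]], [[0, 0, 0], [0, 0, 0]], [[0, 0, 0], [0, 0, 0]]]'

```text
clock: 11.23
tcp_pos: [0.4363, 0.0724, 0.1303]
tool_rot: [3.139, 0.001, 0.001]
contact_force: [0.6, 0.1, -0.2]
opening: 0.003
grip_force: 0.0
```

>>> drive_tool --targets '[[[0, 0, 0.15], [0, 0, 0]], [[0, 0, 0.06], [0, 0, 0]], [[0, 0, 0.06], [0, 0, 0]], [[0, 0, 0.06], [0, 0, 0]], [[0, 0, 0.06], [0, 0, 0]], [[0, 0, 0], [0, 0, 0]], [[0, 0, 0], [0, 0, 0]], [[0, 0, 0], [0, 0, 0]]]'

```text
clock: 11.9
tcp_pos: [0.4387, 0.0727, 0.094]
tool_rot: [3.14, -0.0, -0.0]
contact_force: [-9.2, -2.4, 24.7]
opening: -0.0
grip_force: 12.4
```

>>> drive_tool --targets '[[[0, 0, -0.1], [0, 0, 0]], [[0, 0, -0.1], [0, 0, 0]], [[0, 0, 0], [0, 0, 0]], [[0, 0, 0], [0, 0, 0]], [[0, 0, 0], [0, 0, 0]], [[0, 0, 0], [0, 0, 0]], [[0, 0, 0], [0, 0, 0]], [[0, 0, 0], [0, 0, 0]]]'

```text
clock: 12.57
tcp_pos: [0.4372, 0.0728, 0.1108]
tool_rot: [-3.142, -0.0, 0.001]
contact_force: [-0.4, 0.1, -0.0]
opening: 0.002
grip_force: 0.0
```

>>> drive_tool --targets '[[[0, 0, 0.06], [0, 0, 0]], [[0, 0, 0.06], [0, 0, 0]], [[0, 0, 0], [0, 0, 0]], [[0, 0, 0], [0, 0, 0]]]'

```text
clock: 12.9
tcp_pos: [0.4375, 0.0728, 0.0989]
tool_rot: [-3.141, -0.0, 0.0]
contact_force: [0.6, 1.0, 0.2]
opening: -0.002
grip_force: 0.5
```

```bash
python3 - <<'E'
from h import *
go((.4401,-.0277,.13,0))
E
```

```text
shift [ 0.025  1.005 -0.311] turn [-0.0001  0.0001  0.0001]
```

>>> drive_tool --targets '[[[0, 0, -0.31], [0, 0, 0]], [[0.006, 0.251, 0], [0, 0, 0]], [[0.006, 0.251, 0], [0, 0, 0]], [[0.006, 0.251, 0], [0, 0, 0]], [[0.006, 0.251, 0], [0, 0, 0]], [[0, 0, 0], [0, 0, 0]], [[0, 0, 0], [0, 0, 0]]]'

```text
clock: 13.48
tcp_pos: [0.4395, -0.0288, 0.13]
tool_rot: [-3.141, 0.005, 0.002]
contact_force: [0.1, 0.2, 0.5]
opening: 0.003
grip_force: 0.0
```

>>> drive_tool --targets '[[[0, 0, 0.15], [0, 0, 0]], [[0, 0, 0.06], [0, 0, 0]], [[0, 0, 0.06], [0, 0, 0]], [[0, 0, 0.06], [0, 0, 0]], [[0, 0, 0.06], [0, 0, 0]], [[0, 0, 0], [0, 0, 0]], [[0, 0, 0], [0, 0, 0]], [[0, 0, 0], [0, 0, 0]]]'

```text
clock: 14.15
tcp_pos: [0.4401, -0.0266, 0.094]
tool_rot: [3.141, 0.002, -0.002]
contact_force: [-9.3, 1.4, 23.8]
opening: 0.001
grip_force: 12.2
```

>>> drive_tool --targets '[[[0, 0, -0.1], [0, 0, 0]], [[0, 0, -0.1], [0, 0, 0]], [[0, 0, 0], [0, 0, 0]], [[0, 0, 0], [0, 0, 0]], [[0, 0, 0], [0, 0, 0]], [[0, 0, 0], [0, 0, 0]], [[0, 0, 0], [0, 0, 0]], [[0, 0, 0], [0, 0, 0]]]'

```text
clock: 14.82
tcp_pos: [0.4396, -0.0276, 0.1108]
tool_rot: [-3.141, 0.0, 0.001]
contact_force: [-0.2, -0.6, 0.9]
opening: -0.007
grip_force: 0.0
```

>>> drive_tool --targets '[[[0, 0, 0.06], [0, 0, 0]], [[0, 0, 0.06], [0, 0, 0]], [[0, 0, 0], [0, 0, 0]], [[0, 0, 0], [0, 0, 0]]]'

```text
clock: 15.15
tcp_pos: [0.4393, -0.0275, 0.0985]
tool_rot: [-3.141, -0.0, 0.003]
contact_force: [-0.5, 0.4, -0.5]
opening: 0.001
grip_force: 0.0
```

>>> drive_tool --targets '[[[0, 0, -0.35], [0, 0, 0]], [[0, 0, -0.35], [0, 0, 0]], [[-0.1, 0.35, -0.3], [0, 0, 0]], [[-0.1, 0.35, -0.3], [0, 0, 0]], [[0, 0.35, 0], [0, 0, 0]], [[0, 0.35, 0], [0, 0, 0]], [[0, 0.35, 0], [0, 0, 0]], [[0, 0.35, 0], [0, 0, 0]]]'

```text
clock: 15.82
tcp_pos: [0.4221, -0.2313, 0.2228]
tool_rot: [3.141, -0.0, 0.001]
contact_force: [0.7, 0.4, 0.2]
opening: -0.005
grip_force: 0.0
```

>>> drive_tool --targets '[[[0, 0.35, 0], [0, 0, 0]], [[0, 0.35, 0], [0, 0, 0]], [[0, 0, 0], [0, 0, 0]]]' --gripper 1

```text
clock: 16.07
tcp_pos: [0.42, -0.3074, 0.2218]
tool_rot: [3.139, -0.015, -0.001]
contact_force: [-1.1, -0.7, -0.0]
opening: 0.418
grip_force: 0.0
```

```bash
python3 - <<'E'
from h import *
im=eyes.capture('scene'); cv2.imwrite('pics/s2.png',im[:,:,::-1])
a=cv2.resize(im[130:225,180:310,::-1],None,fx=6,fy=6,interpolation=2); cv2.imwrite('pics/s2c.png',a)
im=eyes.capture('top'); cv2.imwrite('pics/t2.png',im[:,:,::-1])
for c in cans(im): print(c)
hsv=cv2.cvtColor(im,cv2.COLOR_RGB2HSV); b=hsv[...,2]<60
for c,s,m in blobs(b,60,600):
    if max(s[2],s[3])<28: print('btn',c.round(1),s[4],plane('top',c,0.1).round(4))
E
```

```text
(array([0.5664505, 0.1555928]), (63.953678131103516, 12.763765335083008), 1.634375810623169, array([251., 222.]), np.int32(76))
(array([0.56522595, 0.06452179]), (52.74263381958008, 53.807159423828125), -5.4309539794921875, array([286., 227.]), np.int32(211))
(array([ 0.55581201, -0.04446419]), (52.66072082519531, 53.085079193115234), 7.928876876831055, array([329., 231.]), np.int32(213))
(array([ 0.54857306, -0.15882576]), (54.019168853759766, 53.60789108276367), -4.96063232421875, array([375., 235.]), np.int32(229))
(array([0.43691251, 0.07468723]), (52.15436553955078, 52.47166061401367), 0.8192294239997864, array([282., 278.]), np.int32(217))
(array([ 0.43965048, -0.02702296]), (53.109046936035156, 52.80010986328125), 6.280055522918701, array([323., 277.]), np.int32(236))
(array([ 0.4351059 , -0.15966098]), (53.67791748046875, 53.83778381347656), 8.048018455505371, array([375., 280.]), np.int32(241))
(array([0.42178769, 0.77285779]), (7.927631855010986, 102.97447967529297), 2.4665236473083496, array([ 15., 276.]), np.int32(94))
btn [546.8 135.4] 76 [[ 0.8229 -0.6394  0.1   ]]
btn [287.9 226.3] 134 [[0.5647 0.0632 0.1   ]]
btn [331.1 230.5] 134 [[ 0.5558 -0.0456  0.1   ]]
btn [376.  234.2] 125 [[ 0.5481 -0.1589  0.1   ]]
btn [283.2 277.3] 139 [[0.4375 0.0729 0.1   ]]
btn [323.5 276.8] 130 [[ 0.4401 -0.0269  0.1   ]]
btn [376.6 279.1] 137 [[ 0.436  -0.1593  0.1   ]]
```

View pics/s2c.png

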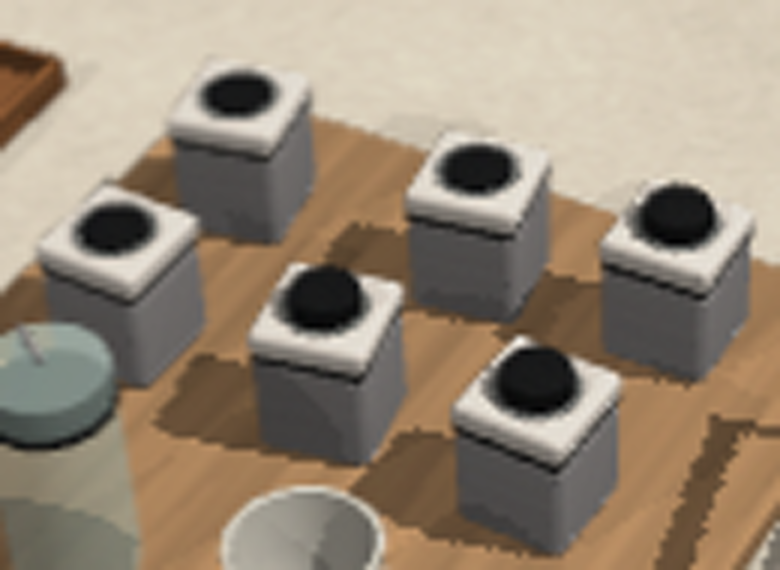

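The six canisters stand clearly: buttons down at crop (238,95), (478,167) and (115,228), which are sound; buttons popped up at (677,215), (323,298) and (537,380), which are faulty. All six are undisturbed.

```bash
python3 - <<'E'
from h import *
im=cv2.imread('pics/top0.png')[:,:,::-1].copy()
hsv=cv2.cvtColor(im,cv2.COLOR_RGB2HSV)
w=(hsv[...,0]<20)&(hsv[...,1]>100)
for nm,(x0,x1,y0,y1),z in(('pantry',(415,480,190,320),.02),('bar',(222,240,195,275),.124)):
    m=np.zeros_like(w); m[y0:y1,x0:x1]=w[y0:y1,x0:x1]
    for c,s,b in blobs(m,80,9000):
        P=plane('top',np.argwhere(b)[:,::-1],z)[:,:2]; r=cv2.minAreaRect(np.float32(P*1000)); print(nm,r,s)
# tray outer corners, rim z ~0.125 check via gray tray; bar in scene
im=cv2.imread('pics/scene0.png')[:,:,::-1].copy(); print(proj('scene',[[.54,.2,.121]]),proj('top',[[.54,.2,.121]]))
hsv=cv2.cvtColor(im,cv2.COLOR_RGB2HSV); w=(hsv[...,0]<20)&(hsv[...,1]>90)
m=np.zeros_like(w); m[165:240,315:350]=w[165:240,315:350]
for c,s,b in blobs(m,20,9000): print('scenebar',c,s,plane('scene',c,.121))
go((.418,-.29,.2,8.2),(.4355,-.1595,.12,8.2),(.4355,-.1595,.046,8.2))
E
```

```text
pantry ((503.2728271484375, -369.179443359375), (105.12606048583984, 277.6111145019531), 89.51509857177734) [ 427  204   40  103 3807]
bar ((536.431396484375, 208.82859802246094), (129.54776000976562, 9.501128196716309), 8.267609596252441) [224 210  10  53 195]
[[320.91355895 194.90458805]] [[232.23957083 234.39170545]]
scenebar [322.22836538 190.86298077] [315 177  19  34 416] [[0.52463053 0.19756138 0.121     ]]
shift [-0.037 -0.106  0.218] turn [-0.0006  0.0002 -0.0699]
shift [ 0.359 -1.267  0.8  ] turn [0. 0. 0.]
shift [ 0.   -0.    0.74] turn [0. 0. 0.]
```

>>> drive_tool --targets '[[[0, 0, 0], [0, 0, -0.035]], [[0, 0, 0], [0, 0, -0.035]], [[0.068, -0.275, 0.204], [0, 0, 0]], [[0.068, -0.275, 0.204], [0, 0, 0]], [[0.068, -0.275, 0.204], [0, 0, 0]], [[0.068, -0.275, 0.204], [0, 0, 0]], [[0.068, -0.275, 0.204], [0, 0, 0]]]'

```text
clock: 16.75
tcp_pos: [0.4358, -0.1555, 0.1197]
tool_rot: [3.132, 0.234, 0.001]
contact_force: [0.7, -0.3, -0.2]
opening: 0.999
grip_force: 0.0
```

>>> drive_tool --targets '[[[0, 0, 0], [0, 0, 0]], [[0, 0, 0], [0, 0, 0]], [[0, 0, 0], [0, 0, 0]]]'

```text
clock: 17.0
tcp_pos: [0.4362, -0.1581, 0.1209]
tool_rot: [3.132, 0.233, 0.001]
contact_force: [0.9, -0.3, 0.2]
opening: 0.999
grip_force: 0.0
```

```bash
python3 - <<'E'
from h import *
print(monitor.state()['opening'])
go((.4355,-.1595,.12,8.2),(.4355,-.1595,.046,8.2),(.4355,-.1595,.12,8.2),(.418,-.372,.12,-.5))
E
```

```text
0.9993920454690071
shift [-0.009  0.013  0.009] turn [ 0.0005 -0.0002  0.0025]
shift [ 0.   -0.    0.74] turn [0. 0. 0.]
shift [ 0.    0.   -0.74] turn [0. 0. 0.]
shift [-0.476  2.078  0.   ] turn [ 0.     -0.      0.0725]
```

>>> drive_tool --targets '[[[-0.009, 0.013, 0.25], [0, 0, 0]], [[0, 0, 0.25], [0, 0, 0]], [[0, 0, 0.25], [0, 0, 0]], [[0, 0, 0], [0, 0, 0]], [[0, 0, 0], [0, 0, 0]]]'

```text
clock: 17.42
tcp_pos: [0.4347, -0.1605, 0.0454]
tool_rot: [-3.133, -0.228, 0.002]
contact_force: [-0.0, 0.1, 0.5]
opening: 1.003
grip_force: 0.0
```

>>> drive_tool --targets '[[[0, 0, 0], [0, 0, 0]], [[0, 0, 0], [0, 0, 0]], [[0, 0, 0], [0, 0, 0]], [[0, 0, 0], [0, 0, 0]], [[0, 0, 0], [0, 0, 0]], [[0, 0, 0], [0, 0, 0]]]' --gripper -1

```text
clock: 17.92
tcp_pos: [0.4369, -0.1607, 0.0473]
tool_rot: [3.131, 0.229, 0.005]
contact_force: [-0.2, -0.9, 7.4]
opening: 0.65
grip_force: 64.2
```

>>> drive_tool --targets '[[[0, 0, -0.25], [0, 0, 0]], [[0, 0, -0.25], [0, 0, 0]], [[0, 0, -0.25], [0, 0, 0]], [[0, 0, 0], [0, 0, 0]]]'

```text
clock: 18.25
tcp_pos: [0.4384, -0.161, 0.1254]
tool_rot: [3.128, 0.23, 0.012]
contact_force: [1.4, -0.1, -0.9]
opening: 0.651
grip_force: 64.2
```

>>> drive_tool --targets '[[[0, 0, 0], [0, 0, 0.036]], [[0, 0, 0], [0, 0, 0.036]], [[-0.029, 0.352, 0], [0, 0, 0]], [[-0.029, 0.352, 0], [0, 0, 0]], [[-0.029, 0.352, 0], [0, 0, 0]], [[-0.029, 0.352, 0], [0, 0, 0]], [[-0.029, 0.352, 0], [0, 0, 0]], [[-0.029, 0.352, 0], [0, 0, 0]]]'

```text
clock: 18.92
tcp_pos: [0.4161, -0.3725, 0.1198]
tool_rot: [-3.141, 0.006, 0.001]
contact_force: [0.9, -0.2, -0.4]
opening: 0.649
grip_force: 64.2
```

>>> drive_tool --targets '[[[0, 0, 0.2], [0, 0, 0]], [[0, 0, 0.2], [0, 0, 0]], [[0, 0, 0.2], [0, 0, 0]], [[0, 0, 0], [0, 0, 0]], [[0, 0, 0], [0, 0, 0]]]'

```text
clock: 19.33
tcp_pos: [0.4158, -0.3701, 0.0591]
tool_rot: [-3.139, 0.006, 0.004]
contact_force: [0.4, 0.0, -1.2]
opening: 0.65
grip_force: 64.4
```

```bash
python3 - <<'E'
from h import *
print(monitor.state()['opening'])
im=eyes.capture('top'); cv2.imwrite('pics/t3.png',im[:,:,::-1])
im=eyes.capture('scene'); 
cv2.imwrite('pics/s3c.png',cv2.resize(im[80:230,90:340,::-1],None,fx=3.2,fy=3.2,interpolation=2))
go((.418,-.372,.032,-.5))
E
```

```text
0.6499985426381069
shift [0.004 0.006 0.294] turn [ 0.0005 -0.0005  0.0023]
```

View pics/s3c.png

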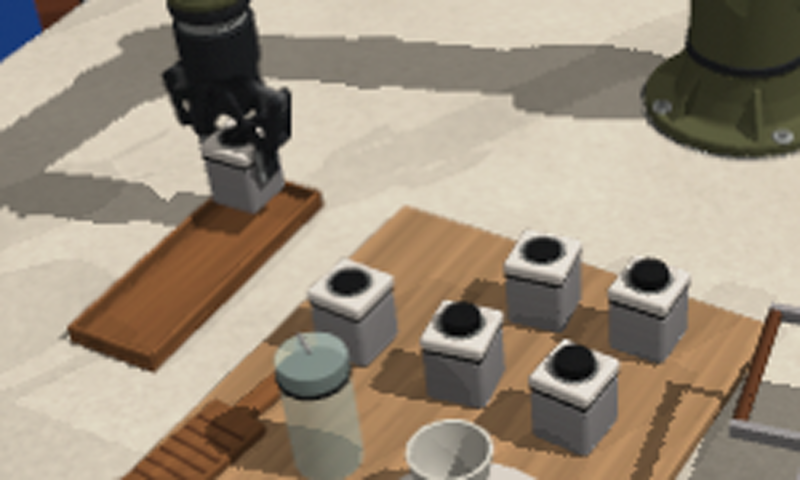

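The can is held upright over the near end of the pantry tray at crop (240,180), and the other five are in place.

>>> drive_tool --targets '[[[0, 0, 0.13], [0, 0, 0]], [[0, 0, 0.08], [0, 0, 0]], [[0, 0, 0.06], [0, 0, 0]], [[0, 0, 0], [0, 0, 0]], [[0, 0, 0], [0, 0, 0]]]'

```text
clock: 19.85
tcp_pos: [0.4169, -0.371, 0.0335]
tool_rot: [3.142, -0.006, -0.0]
contact_force: [-0.5, 0.3, -1.2]
opening: 0.652
grip_force: 64.4
```

>>> drive_tool --targets '[[[0, 0, 0], [0, 0, 0]], [[0, 0, 0], [0, 0, 0]], [[0, 0, 0], [0, 0, 0]], [[0, 0, 0], [0, 0, 0]], [[0, 0, 0], [0, 0, 0]]]' --gripper 1

```text
clock: 20.27
tcp_pos: [0.417, -0.3712, 0.0336]
tool_rot: [3.141, -0.007, 0.001]
contact_force: [0.8, 0.2, 0.0]
opening: 1.0
grip_force: 0.0
```

>>> drive_tool --targets '[[[0, 0, -0.3], [0, 0, 0]], [[0, 0, -0.3], [0, 0, 0]], [[0, 0, -0.3], [0, 0, 0]], [[0, 0, 0], [0, 0, 0]], [[0, 0, 0], [0, 0, 0]], [[0, 0, 0], [0, 0, 0]]]'

```text
clock: 20.77
tcp_pos: [0.4166, -0.3709, 0.1231]
tool_rot: [3.142, -0.007, -0.001]
contact_force: [-0.6, 0.2, -0.3]
opening: 1.0
grip_force: 0.0
```

```bash
cat >> h.py <<'E'
def look(tag):
    im=eyes.capture('top'); cv2.imwrite(f'pics/{tag}.png',im[:,:,::-1])
    for c in cans(im): 
        if max(c[1])<60: print(c[0].round(4),np.round(c[1]),round(c[2],1),c[3])
E
python3 - <<'E'
from h import *
look('t4')
go((.548,-.1595,.122,-5),(.548,-.1595,.046,-5),(.503,-.372,.122,-.5))
E
```

```text
[0.5652 0.0645] [53. 54.] -5.4 [286. 227.]
[ 0.5558 -0.0445] [53. 53.] 8.0 [329. 231.]
[ 0.5486 -0.1588] [54. 54.] -5.0 [375. 235.]
[0.4369 0.0747] [52. 52.] 0.8 [282. 278.]
[ 0.4395 -0.027 ] [53. 53.] 6.3 [323. 277.]
shift [ 1.309 -2.115  0.003] turn [-0.0005  0.0007  0.0397]
shift [ 0.   -0.    0.76] turn [0. 0. 0.]
shift [-0.263  2.156 -0.76 ] turn [ 0.      0.     -0.0375]
```

>>> drive_tool --targets '[[[0.187, -0.302, 0], [0, 0, 0]], [[0.187, -0.302, 0], [0, 0, 0]], [[0.187, -0.302, 0], [0, 0, 0]], [[0.187, -0.302, 0], [0, 0, 0]], [[0.187, -0.302, 0], [0, 0, 0]], [[0.187, -0.302, 0], [0, 0, 0]], [[0.187, -0.302, 0], [0, 0, 0]], [[0, 0, 0], [0, 0, 0.0397]]]'

```text
clock: 21.48
tcp_pos: [0.5515, -0.1504, 0.122]
tool_rot: [-3.133, 0.121, -0.0]
contact_force: [-0.7, 1.5, -0.4]
opening: 1.001
grip_force: 0.0
```

>>> drive_tool --targets '[[[0, 0, 0], [0, 0, 0]], [[0, 0, 0], [0, 0, 0]], [[0, 0, 0.25], [0, 0, 0]], [[0, 0, 0.25], [0, 0, 0]], [[0, 0, 0.26], [0, 0, 0]], [[0, 0, 0], [0, 0, 0]], [[0, 0, 0], [0, 0, 0]]]'

```text
clock: 22.07
tcp_pos: [0.5464, -0.1614, 0.0457]
tool_rot: [-3.138, 0.139, 0.007]
contact_force: [0.8, 0.2, -0.5]
opening: 1.002
grip_force: 0.0
```

>>> drive_tool --targets '[[[0, 0, 0], [0, 0, 0]], [[0, 0, 0], [0, 0, 0]], [[0, 0, 0], [0, 0, 0]], [[0, 0, 0], [0, 0, 0]], [[0, 0, 0], [0, 0, 0]], [[0, 0, 0], [0, 0, 0]]]' --gripper -1

```text
clock: 22.57
tcp_pos: [0.5502, -0.1607, 0.0494]
tool_rot: [3.137, -0.137, 0.005]
contact_force: [-0.0, 0.4, 6.4]
opening: 0.646
grip_force: 64.3
```

>>> drive_tool --targets '[[[0, 0, -0.25], [0, 0, 0]], [[0, 0, -0.25], [0, 0, 0]], [[0, 0, -0.25], [0, 0, 0]], [[0, 0, 0], [0, 0, -0.0375]], [[0, 0, 0], [0, 0, 0]], [[0, 0, 0], [0, 0, 0]]]'

```text
clock: 23.07
tcp_pos: [0.5481, -0.1602, 0.122]
tool_rot: [3.141, -0.017, -0.001]
contact_force: [-0.9, -0.8, -1.8]
opening: 0.646
grip_force: 64.1
```

```bash
python3 - <<'E'
from h import *
go((.503,-.372,.12,-.5),(.503,-.372,.033,-.5))
E
```

```text
shift [-0.428  2.123  0.021] turn [ 0.0001  0.0004 -0.0009]
shift [ 0.   -0.    0.87] turn [0. 0. 0.]
```

>>> drive_tool --targets '[[[-0.061, 0.303, 0], [0, 0, 0]], [[-0.061, 0.303, 0], [0, 0, 0]], [[-0.061, 0.303, 0], [0, 0, 0]], [[-0.061, 0.303, 0], [0, 0, 0]], [[-0.061, 0.303, 0], [0, 0, 0]], [[-0.061, 0.303, 0], [0, 0, 0]], [[-0.061, 0.303, 0], [0, 0, 0]], [[0, 0, 0], [0, 0, 0]]]'

```text
clock: 23.73
tcp_pos: [0.499, -0.3803, 0.1203]
tool_rot: [3.138, -0.032, -0.007]
contact_force: [-1.3, -1.8, -1.7]
opening: 0.646
grip_force: 64.4
```

>>> drive_tool --targets '[[[0, 0, 0], [0, 0, 0]], [[0, 0, 0.25], [0, 0, 0]], [[0, 0, 0.25], [0, 0, 0]], [[0, 0, 0.2], [0, 0, 0]], [[0, 0, 0.1], [0, 0, 0]], [[0, 0, 0.06], [0, 0, 0]], [[0, 0, 0], [0, 0, 0]], [[0, 0, 0], [0, 0, 0]]]'

```text
clock: 24.4
tcp_pos: [0.5049, -0.3714, 0.0368]
tool_rot: [3.141, -0.013, 0.001]
contact_force: [-0.4, -0.5, -1.8]
opening: 0.649
grip_force: 64.3
```

```bash
python3 - <<'E'
from h import *
s=monitor.state();print(s['tcp_pos'],s['contact_force'])
im=eyes.capture('scene'); 
cv2.imwrite('pics/s5c.png',cv2.resize(im[80:230,90:340,::-1],None,fx=3.2,fy=3.2,interpolation=2))
E
```

```text
[ 0.50492229 -0.37138143  0.0368374 ] [-0.35431781 -0.52017107 -1.82298684]
```

View pics/s5c.png

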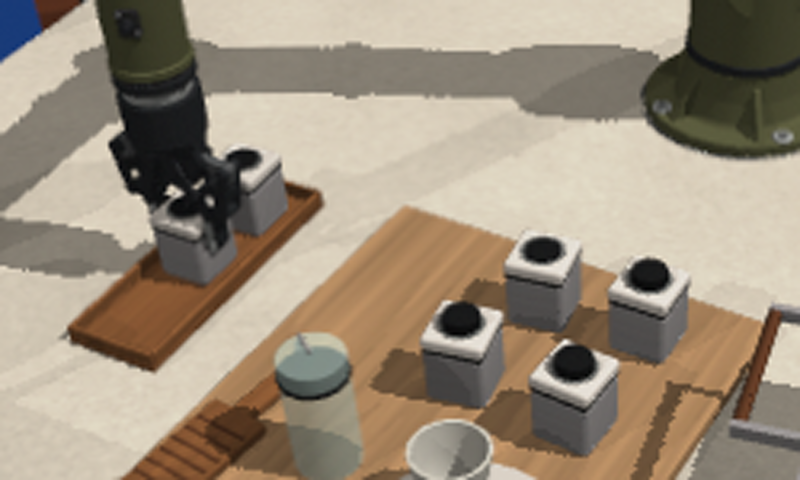

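The second sound can is in the tray beside the first at crop (195,240), still held.

>>> drive_tool --targets '[[[0, 0, 0.02], [0, 0, 0]], [[0, 0, 0.015], [0, 0, 0]], [[0, 0, 0], [0, 0, 0]], [[0, 0, 0], [0, 0, 0]]]'

```text
clock: 24.78
tcp_pos: [0.5049, -0.3723, 0.0344]
tool_rot: [3.14, -0.014, 0.003]
contact_force: [-1.5, 1.2, 6.3]
opening: 0.648
grip_force: 64.9
```

>>> drive_tool --targets '[[[0, 0, 0], [0, 0, 0]], [[0, 0, 0], [0, 0, 0]], [[0, 0, 0], [0, 0, 0]], [[0, 0, 0], [0, 0, 0]], [[0, 0, 0], [0, 0, 0]]]' --gripper 1

```text
clock: 25.2
tcp_pos: [0.504, -0.3719, 0.0326]
tool_rot: [-3.142, 0.014, 0.0]
contact_force: [-0.1, 0.1, -0.8]
opening: 0.995
grip_force: 0.0
```

>>> drive_tool --targets '[[[0, 0, -0.3], [0, 0, 0]], [[0, 0, -0.3], [0, 0, 0]], [[0, 0, -0.3], [0, 0, 0]], [[0, 0, 0], [0, 0, 0]], [[0, 0, 0], [0, 0, 0]], [[0, 0, 0], [0, 0, 0]]]'

```text
clock: 25.7
tcp_pos: [0.5037, -0.3717, 0.1224]
tool_rot: [-3.141, 0.014, 0.001]
contact_force: [-0.9, 0.5, -0.7]
opening: 0.999
grip_force: 0.0
```

```bash
python3 - <<'E'
from h import *
look('t5')
go((.4398,-.0272,.122,6.3),(.4398,-.0272,.046,6.3),(.588,-.372,.122,-.5))
E
```

```text
[0.5652 0.0645] [53. 54.] -5.4 [286. 227.]
[ 0.5564 -0.0444] [54. 53.] 8.0 [329. 231.]
[ 0.4858 -0.3661] [50. 18.] -1.6 [455. 261.]
[0.4369 0.0747] [52. 52.] 0.8 [282. 278.]
[ 0.4396 -0.027 ] [53. 53.] 6.0 [323. 277.]
[ 0.417  -0.3642] [50. 51.] -1.2 [455. 287.]
shift [-0.665 -3.437  0.   ] turn [-0.0006  0.0009 -0.0567]
shift [ 0.   -0.    0.76] turn [0. 0. 0.]
shift [ 1.095  3.59  -0.76 ] turn [ 0.     -0.      0.0567]
```

>>> drive_tool --targets '[[[-0.0665, -0.3437, 0], [0, 0, 0]], [[-0.0665, -0.3437, 0], [0, 0, 0]], [[-0.0665, -0.3437, 0], [0, 0, 0]], [[-0.0665, -0.3437, 0], [0, 0, 0]], [[-0.0665, -0.3437, 0], [0, 0, 0]], [[-0.0665, -0.3437, 0], [0, 0, 0]], [[-0.0665, -0.3437, 0], [0, 0, 0]], [[-0.0665, -0.3437, 0], [0, 0, 0]]]'

```text
clock: 26.42
tcp_pos: [0.4516, -0.0948, 0.1213]
tool_rot: [-3.141, 0.014, 0.004]
contact_force: [0.3, 0.8, -0.6]
opening: 1.0
grip_force: 0.0
```

>>> drive_tool --targets '[[[-0.0665, -0.3437, 0], [0, 0, 0]], [[-0.0665, -0.3437, 0], [0, 0, 0]], [[0, 0, 0], [0, 0, -0.0567]], [[0, 0, 0], [0, 0, 0]], [[0, 0, 0], [0, 0, 0]], [[0, 0, 0], [0, 0, 0]]]'

```text
clock: 26.92
tcp_pos: [0.4402, -0.0288, 0.1221]
tool_rot: [-3.137, -0.166, 0.002]
contact_force: [-0.1, -0.3, 0.0]
opening: 1.001
grip_force: 0.0
```

>>> drive_tool --targets '[[[0, 0, 0.25], [0, 0, 0]], [[0, 0, 0.25], [0, 0, 0]], [[0, 0, 0.26], [0, 0, 0]], [[0, 0, 0], [0, 0, 0]], [[0, 0, 0], [0, 0, 0]]]'

```text
clock: 27.33
tcp_pos: [0.4393, -0.0283, 0.0457]
tool_rot: [-3.136, -0.168, 0.006]
contact_force: [-0.0, -0.6, 0.5]
opening: 1.001
grip_force: 0.0
```

>>> drive_tool --targets '[[[0, 0, 0], [0, 0, 0]], [[0, 0, 0], [0, 0, 0]], [[0, 0, 0], [0, 0, 0]], [[0, 0, 0], [0, 0, 0]], [[0, 0, 0], [0, 0, 0]], [[0, 0, 0], [0, 0, 0]]]' --gripper -1

```text
clock: 27.83
tcp_pos: [0.4423, -0.0279, 0.0485]
tool_rot: [3.136, 0.172, 0.005]
contact_force: [0.2, -0.9, 5.7]
opening: 0.65
grip_force: 64.1
```

>>> drive_tool --targets '[[[0, 0, -0.25], [0, 0, 0]], [[0, 0, -0.25], [0, 0, 0]], [[0, 0, -0.25], [0, 0, 0]], [[0, 0, 0], [0, 0, 0.0567]], [[0, 0, 0], [0, 0, 0]], [[0, 0, 0], [0, 0, 0]]]'

```text
clock: 28.33
tcp_pos: [0.4401, -0.0277, 0.1217]
tool_rot: [3.141, -0.01, -0.001]
contact_force: [-0.3, -1.5, -2.5]
opening: 0.651
grip_force: 64.4
```

```bash
python3 - <<'E'
from h import *
go((.588,-.372,.12,-.5),(.588,-.372,.033,-.5))
E
```

```text
shift [1.5   3.433 0.018] turn [0.0003 0.0002 0.0012]
shift [ 0.   -0.    0.87] turn [0. 0. 0.]
```

>>> drive_tool --targets '[[[0.15, 0.343, 0], [0, 0, 0]], [[0.15, 0.343, 0], [0, 0, 0]], [[0.15, 0.343, 0], [0, 0, 0]], [[0.15, 0.343, 0], [0, 0, 0]], [[0.15, 0.343, 0], [0, 0, 0]], [[0.15, 0.343, 0], [0, 0, 0]], [[0.15, 0.343, 0], [0, 0, 0]], [[0.15, 0.343, 0], [0, 0, 0]]]'

```text
clock: 29.0
tcp_pos: [0.5575, -0.3044, 0.1198]
tool_rot: [-3.14, 0.009, 0.005]
contact_force: [1.5, 0.0, -1.9]
opening: 0.651
grip_force: 64.4
```

>>> drive_tool --targets '[[[0.15, 0.343, 0], [0, 0, 0]], [[0.15, 0.343, 0], [0, 0, 0]], [[0, 0, 0], [0, 0, 0]], [[0, 0, 0], [0, 0, 0]], [[0, 0, 0], [0, 0, 0]]]'

```text
clock: 29.42
tcp_pos: [0.5867, -0.3706, 0.1196]
tool_rot: [-3.139, 0.011, 0.004]
contact_force: [-0.4, 0.5, -2.9]
opening: 0.649
grip_force: 64.6
```

>>> drive_tool --targets '[[[0, 0, 0.25], [0, 0, 0]], [[0, 0, 0.25], [0, 0, 0]], [[0, 0, 0.2], [0, 0, 0]], [[0, 0, 0.1], [0, 0, 0]], [[0, 0, 0.06], [0, 0, 0]], [[0, 0, 0], [0, 0, 0]], [[0, 0, 0], [0, 0, 0]]]'

```text
clock: 30.0
tcp_pos: [0.5884, -0.3716, 0.037]
tool_rot: [3.141, -0.012, 0.002]
contact_force: [0.0, -0.8, -1.4]
opening: 0.649
grip_force: 64.6
```

Next, the geometry for placing the faulty ones in the caddy tray.

>>> drive_tool --targets '[[[0, 0, 0.02], [0, 0, 0]], [[0, 0, 0.015], [0, 0, 0]], [[0, 0, 0], [0, 0, 0]], [[0, 0, 0], [0, 0, 0]]]'

```text
clock: 30.33
tcp_pos: [0.5884, -0.3725, 0.0336]
tool_rot: [3.14, -0.014, 0.003]
contact_force: [-0.5, -0.1, 4.0]
opening: 0.646
grip_force: 64.7
```

>>> drive_tool --targets '[[[0, 0, 0], [0, 0, 0]], [[0, 0, 0], [0, 0, 0]], [[0, 0, 0], [0, 0, 0]], [[0, 0, 0], [0, 0, 0]], [[0, 0, 0], [0, 0, 0]]]' --gripper 1

```text
clock: 30.75
tcp_pos: [0.5875, -0.3719, 0.0321]
tool_rot: [-3.141, 0.014, 0.001]
contact_force: [0.9, -0.8, 0.3]
opening: 0.999
grip_force: 0.0
```

>>> drive_tool --targets '[[[0, 0, -0.3], [0, 0, 0]], [[0, 0, -0.3], [0, 0, 0]], [[0, 0, -0.3], [0, 0, 0]], [[0, 0, 0], [0, 0, 0]], [[0, 0, 0], [0, 0, 0]], [[0, 0, 0], [0, 0, 0]]]'

```text
clock: 31.25
tcp_pos: [0.5872, -0.3718, 0.1218]
tool_rot: [-3.141, 0.014, 0.001]
contact_force: [0.1, -0.4, -0.9]
opening: 1.004
grip_force: 0.0
```

```bash
python3 - <<'E'
from h import *
look('t6')
go((.5557,-.0451,.122,8),(.5557,-.0451,.046,8))
# caddy: overlay hypothesis of tray outline
yaw=np.deg2rad(8); ex=np.array([np.cos(yaw),np.sin(yaw),0]); ey=np.array([-ex[1],ex[0],0]); 
bar=np.array([.5364,.2085,.121]); H=bar+.205*ey-[0,0,.016]; print('hinge',H,'tray_mid?',bar+ey*(.053+.075+.003))
im=cv2.imread('pics/top0.png'); im2=cv2.imread('pics/scene0.png')
pts=[H+ex*a+ey*b+[0,0,.02] for a,b in((-.12,-.152),(.12,-.152),(.12,0),(-.12,0))]+[bar-.065*ex,bar+.065*ex]
for n,i in(('top',im),('scene',im2)):
    for q in proj(n,pts): cv2.circle(i,tuple(int(round(v)) for v in q),1,(0,0,255),-1)
cv2.imwrite('pics/ov.png',np.hstack([cv2.resize(im[180:310,100:250],None,fx=2.6,fy=2.6),cv2.resize(im2[160:290,310:460],None,fx=2.6,fy=2.6)]))
E
```

```text
[0.5653 0.0645] [53. 54.] -5.2 [286. 227.]
[ 0.5558 -0.0445] [53. 53.] 8.0 [329. 231.]
[ 0.5722 -0.3651] [54. 28.] -3.3 [454. 228.]
[ 0.5032 -0.3659] [51. 54.] 0.3 [455. 253.]
[0.4369 0.0747] [52. 52.] 0.8 [282. 278.]
[ 0.4171 -0.365 ] [53. 50.] -0.2 [455. 288.]
[ 0.0911 -0.3783] [15. 44.] 24.1 [463. 417.]
shift [-0.339 -3.262 -0.007] turn [-0.0005  0.0009 -0.0709]
shift [ 0.   -0.    0.76] turn [0. 0. 0.]
hinge [0.50786951 0.41150495 0.105     ] tray_mid? [0.51816832 0.33822512 0.121     ]
```

View pics/ov.png

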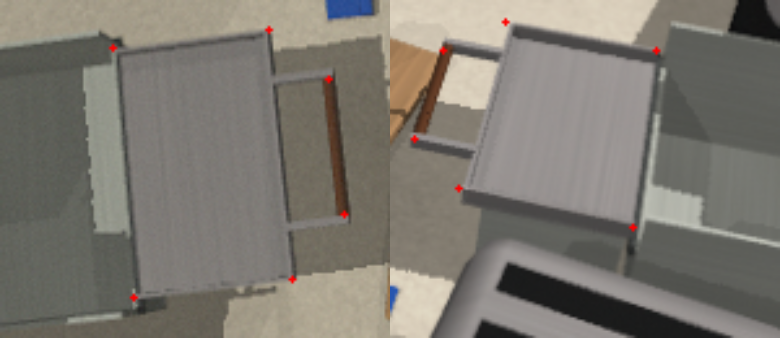

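The overlay fits the tray corners and bar ends within a few mm, so the caddy yaw is about 8°.

>>> drive_tool --targets '[[[-0.034, -0.326, 0], [0, 0, 0]], [[-0.034, -0.326, 0], [0, 0, 0]], [[-0.034, -0.326, 0], [0, 0, 0]], [[-0.034, -0.326, 0], [0, 0, 0]], [[-0.034, -0.326, 0], [0, 0, 0]], [[-0.034, -0.326, 0], [0, 0, 0]], [[-0.034, -0.326, 0], [0, 0, 0]], [[-0.034, -0.326, 0], [0, 0, 0]]]'

```text
clock: 31.97
tcp_pos: [0.5611, -0.1093, 0.1206]
tool_rot: [-3.141, 0.014, 0.005]
contact_force: [0.2, -0.3, 0.6]
opening: 0.997
grip_force: 0.0
```

>>> drive_tool --targets '[[[-0.034, -0.326, 0], [0, 0, 0]], [[-0.034, -0.326, 0], [0, 0, 0]], [[0, 0, 0], [0, 0, -0.035]], [[0, 0, 0], [0, 0, -0.035]], [[0, 0, 0], [0, 0, 0]], [[0, 0, 0], [0, 0, 0]], [[0, 0, 0], [0, 0, 0]]]'

```text
clock: 32.55
tcp_pos: [0.5559, -0.0462, 0.1214]
tool_rot: [-3.134, -0.212, 0.003]
contact_force: [-0.2, -0.4, -0.7]
opening: 1.002
grip_force: 0.0
```

>>> drive_tool --targets '[[[0, 0, 0.25], [0, 0, 0]], [[0, 0, 0.25], [0, 0, 0]], [[0, 0, 0.26], [0, 0, 0]], [[0, 0, 0], [0, 0, 0]], [[0, 0, 0], [0, 0, 0]]]'

```text
clock: 32.97
tcp_pos: [0.5551, -0.0459, 0.045]
tool_rot: [-3.133, -0.214, 0.006]
contact_force: [1.0, 0.1, 0.5]
opening: 1.004
grip_force: 0.0
```

>>> drive_tool --targets '[[[0, 0, 0], [0, 0, 0]], [[0, 0, 0], [0, 0, 0]], [[0, 0, 0], [0, 0, 0]], [[0, 0, 0], [0, 0, 0]], [[0, 0, 0], [0, 0, 0]], [[0, 0, 0], [0, 0, 0]]]' --gripper -1

```text
clock: 33.47
tcp_pos: [0.5581, -0.0457, 0.0483]
tool_rot: [3.133, 0.216, 0.006]
contact_force: [-0.4, 0.7, 6.4]
opening: 0.652
grip_force: 64.0
```

>>> drive_tool --targets '[[[0, 0, -0.26], [0, 0, 0]], [[0, 0, -0.33], [0, 0, 0]], [[0, 0, -0.33], [0, 0, 0]], [[0, 0, -0.33], [0, 0, 0]], [[0, 0, -0.33], [0, 0, 0]], [[0, 0, 0], [0, 0, 0]], [[0, 0, 0], [0, 0, 0]], [[0, 0, 0], [0, 0, 0]]]'

```text
clock: 34.13
tcp_pos: [0.5558, -0.0457, 0.2037]
tool_rot: [3.134, 0.216, -0.002]
contact_force: [-0.5, -0.7, -1.4]
opening: 0.652
grip_force: 63.9
```

```bash
python3 - <<'E'
from h import *
go((.447,.327,.2,7.7),(.447,.327,.14,7.7))
E
```

```text
shift [-0.566 -3.841  0.036] turn [0.0001 0.0005 0.0016]
shift [ 0.  -0.   0.6] turn [0. 0. 0.]
```

>>> drive_tool --targets '[[[-0.047, -0.32, 0], [0, 0, 0]], [[-0.047, -0.32, 0], [0, 0, 0]], [[-0.047, -0.32, 0], [0, 0, 0]], [[-0.047, -0.32, 0], [0, 0, 0]], [[-0.047, -0.32, 0], [0, 0, 0]], [[-0.047, -0.32, 0], [0, 0, 0]]]'

```text
clock: 34.63
tcp_pos: [0.5002, 0.1415, 0.2022]
tool_rot: [3.134, 0.216, -0.006]
contact_force: [1.5, 1.1, -1.8]
opening: 0.652
grip_force: 64.0
```

>>> drive_tool --targets '[[[-0.047, -0.32, 0], [0, 0, 0]], [[-0.047, -0.32, 0], [0, 0, 0]], [[-0.047, -0.32, 0], [0, 0, 0]], [[-0.047, -0.32, 0], [0, 0, 0]], [[-0.047, -0.32, 0], [0, 0, 0]], [[-0.047, -0.32, 0], [0, 0, 0]], [[0, 0, 0], [0, 0, 0]], [[0, 0, 0], [0, 0, 0]]]'

```text
clock: 35.3
tcp_pos: [0.4453, 0.3287, 0.2023]
tool_rot: [3.133, 0.225, -0.006]
contact_force: [0.5, -0.7, -1.2]
opening: 0.648
grip_force: 64.2
```

>>> drive_tool --targets '[[[0, 0, 0.2], [0, 0, 0]], [[0, 0, 0.2], [0, 0, 0]], [[0, 0, 0.15], [0, 0, 0]], [[0, 0, 0.05], [0, 0, 0]], [[0, 0, 0], [0, 0, 0]], [[0, 0, 0], [0, 0, 0]]]'

```text
clock: 35.8
tcp_pos: [0.4481, 0.3261, 0.144]
tool_rot: [3.134, 0.214, -0.001]
contact_force: [-0.5, 0.4, -1.0]
opening: 0.643
grip_force: 64.2
```

>>> drive_tool --targets '[[[0, 0, 0.04], [0, 0, 0]], [[0, 0, 0.03], [0, 0, 0]], [[0, 0, 0], [0, 0, 0]], [[0, 0, 0], [0, 0, 0]]]'

```text
clock: 36.13
tcp_pos: [0.448, 0.327, 0.1376]
tool_rot: [-3.134, -0.216, -0.001]
contact_force: [0.1, -0.4, -0.8]
opening: 0.649
grip_force: 64.3
```

>>> drive_tool --targets '[[[0, 0, 0.03], [0, 0, 0]], [[0, 0, 0], [0, 0, 0]], [[0, 0, 0], [0, 0, 0]]]'

```text
clock: 36.38
tcp_pos: [0.4481, 0.3272, 0.1373]
tool_rot: [3.133, 0.216, 0.002]
contact_force: [-5.9, -5.1, 15.2]
opening: 0.648
grip_force: 65.8
```

>>> drive_tool --targets '[[[0, 0, 0.02], [0, 0, 0]], [[0, 0, 0], [0, 0, 0]], [[0, 0, 0], [0, 0, 0]]]'

```text
clock: 36.63
tcp_pos: [0.4481, 0.3272, 0.1372]
tool_rot: [3.132, 0.216, 0.003]
contact_force: [-9.9, -8.7, 27.5]
opening: 0.649
grip_force: 67.1
```

```bash
python3 - <<'E'
from h import *
s=monitor.state();print(s['tcp_pos'],s['contact_force'])
im=eyes.capture('scene'); a=cv2.resize(im[130:260,300:460,::-1],None,fx=2.5,fy=2.5)
im=eyes.capture('top'); b=cv2.resize(im[180:310,100:260,::-1],None,fx=2.5,fy=2.5)
cv2.imwrite('pics/p7.png',np.hstack([b,a]))
E
```

```text
[0.44811763 0.3272092  0.13720492] [-9.86139955 -8.68116737 27.48988449]
```

View pics/p7.png

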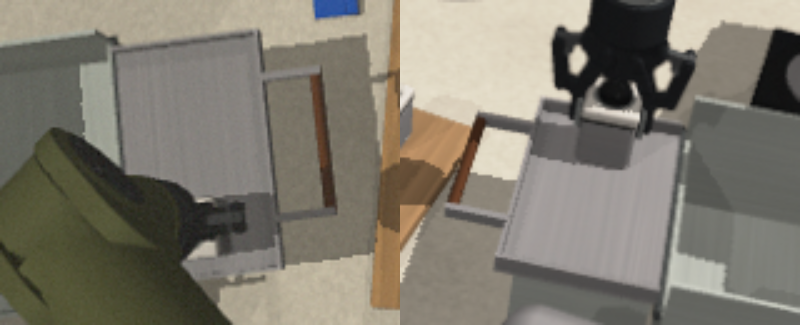

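The can rests on the tray floor well inside its walls (crop right, (608,140)); TCP z on contact is 0.137.

>>> drive_tool --targets '[[[0, 0, -0.04], [0, 0, 0]], [[0, 0, 0], [0, 0, 0]]]'

```text
clock: 36.9
tcp_pos: [0.4485, 0.3276, 0.1377]
tool_rot: [-3.133, -0.216, -0.004]
contact_force: [-0.3, -0.1, -1.4]
opening: 0.644
grip_force: 64.3
```

>>> drive_tool --targets '[[[0, 0, 0], [0, 0, 0]], [[0, 0, 0], [0, 0, 0]], [[0, 0, 0], [0, 0, 0]], [[0, 0, 0], [0, 0, 0]], [[0, 0, 0], [0, 0, 0]]]' --gripper 1

```text
clock: 37.32
tcp_pos: [0.4477, 0.3269, 0.1359]
tool_rot: [3.134, 0.216, -0.001]
contact_force: [0.2, -0.3, -0.0]
opening: 0.998
grip_force: 0.0
```

>>> drive_tool --targets '[[[0, 0, -0.3], [0, 0, 0]], [[0, 0, -0.3], [0, 0, 0]], [[0, 0, -0.3], [0, 0, 0]], [[0.2, 0.3, 0], [0, 0, 0]], [[0.2, 0.3, 0], [0, 0, 0]], [[0.2, 0.3, 0], [0, 0, 0]], [[0, 0, 0], [0, 0, 0]], [[0, 0, 0], [0, 0, 0]]]'

```text
clock: 37.98
tcp_pos: [0.5213, 0.2432, 0.2256]
tool_rot: [3.134, 0.207, -0.001]
contact_force: [0.0, 0.7, -0.4]
opening: 0.999
grip_force: 0.0
```

```bash
python3 - <<'E'
from h import *
look('t8')
go((.565,.063,.122,-5.2),(.565,.063,.045,-5.2))
E
```

```text
[ 0.8672 -0.6782] [43. 23.] 44.8 [556. 122.]
[ 0.5842 -0.3656] [54. 54.] -2.5 [453. 222.]
[ 0.5033 -0.3655] [51. 55.] 0.3 [454. 253.]
[0.4381 0.0747] [55. 52.] 0.8 [282. 278.]
[0.4053 0.1727] [42. 25.] 1.5 [244. 288.]
shift [0.202 1.869 1.037] turn [-0.0002  0.0006  0.1081]
shift [ 0.   -0.    0.77] turn [0. 0. 0.]
```

View pics/t8.png

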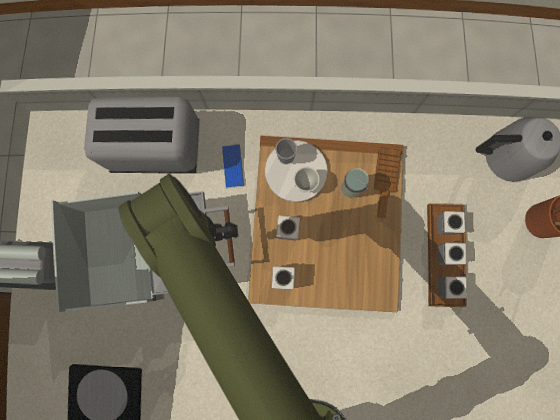

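Nothing has moved: the can at (288,227) and the tray can at (456,288) are merely in the arm's shadow.

>>> drive_tool --targets '[[[0.034, 0.3115, 0], [0, 0, 0]], [[0.034, 0.3115, 0], [0, 0, 0]], [[0.034, 0.3115, 0], [0, 0, 0]], [[0.034, 0.3115, 0], [0, 0, 0]], [[0.034, 0.3115, 0], [0, 0, 0]], [[0.034, 0.3115, 0], [0, 0, 0]], [[0, 0, 0.26], [0, 0, 0.054]], [[0, 0, 0.26], [0, 0, 0.054]]]'

```text
clock: 38.7
tcp_pos: [0.5669, 0.0628, 0.1751]
tool_rot: [-3.138, 0.151, -0.006]
contact_force: [-0.4, -0.2, -0.6]
opening: 1.004
grip_force: 0.0
```

>>> drive_tool --targets '[[[0, 0, 0.26], [0, 0, 0]], [[0, 0, 0.26], [0, 0, 0]], [[0, 0, 0], [0, 0, 0]], [[0, 0, 0], [0, 0, 0]], [[0, 0, 0], [0, 0, 0]]]'

```text
clock: 39.12
tcp_pos: [0.5662, 0.0651, 0.1238]
tool_rot: [-3.138, 0.136, -0.003]
contact_force: [0.2, -0.4, 0.1]
opening: 1.003
grip_force: 0.0
```

```bash
python3 - <<'E'
from h import *
look('t9')
go((.565,.063,.122,-5.2),(.565,.063,.045,-5.2))
E
```

```text
[1.0606 0.2384] [50. 56.] 4.5 [227.  46.]
[ 0.8672 -0.6782] [43. 23.] 44.8 [556. 122.]
[ 0.5838 -0.3669] [51. 53.] -2.4 [456. 221.]
[0.4464 0.3496] [59. 58.] 7.7 [173. 272.]
[0.438  0.0835] [55. 35.] 1.1 [276. 279.]
shift [-0.015  0.02   0.023] turn [-0.0003 -0.0015  0.0018]
shift [ 0.   -0.    0.77] turn [0. 0. 0.]
```

>>> drive_tool --targets '[[[-0.015, 0.02, 0.27], [0, 0, 0]], [[0, 0, 0.26], [0, 0, 0]], [[0, 0, 0.26], [0, 0, 0]], [[0, 0, 0], [0, 0, 0]], [[0, 0, 0], [0, 0, 0]]]'

```text
clock: 39.58
tcp_pos: [0.5639, 0.0622, 0.044]
tool_rot: [-3.138, 0.138, 0.001]
contact_force: [-0.0, 0.0, 0.7]
opening: 1.004
grip_force: 0.0
```

>>> drive_tool --targets '[[[0, 0, 0], [0, 0, 0]], [[0, 0, 0], [0, 0, 0]], [[0, 0, 0], [0, 0, 0]], [[0, 0, 0], [0, 0, 0]], [[0, 0, 0], [0, 0, 0]], [[0, 0, 0], [0, 0, 0]]]' --gripper -1

```text
clock: 40.08
tcp_pos: [0.5659, 0.0624, 0.0459]
tool_rot: [-3.138, 0.139, -0.007]
contact_force: [-0.6, 1.1, 5.7]
opening: 0.647
grip_force: 64.3
```

>>> drive_tool --targets '[[[0, 0, -0.26], [0, 0, 0]], [[0, 0, -0.33], [0, 0, 0]], [[0, 0, -0.33], [0, 0, 0]], [[0, 0, -0.33], [0, 0, 0]], [[0, 0, -0.33], [0, 0, -0.054]], [[0, 0, 0], [0, 0, -0.054]], [[0, 0, 0], [0, 0, 0]], [[0, 0, 0], [0, 0, 0]]]'

```text
clock: 40.75
tcp_pos: [0.5635, 0.0617, 0.2014]
tool_rot: [3.134, 0.211, -0.0]
contact_force: [-0.6, 0.7, -2.1]
opening: 0.647
grip_force: 64.1
```

```bash
python3 - <<'E'
from h import *
go((.589,.347,.2,7.7),(.589,.347,.139,7.7))
E
```

```text
shift [ 0.636 -2.793  0.012] turn [0.0002 0.0001 0.0001]
shift [ 0.   -0.    0.61] turn [0. 0. 0.]
```

>>> drive_tool --targets '[[[0.071, -0.31, 0], [0, 0, 0]], [[0.071, -0.31, 0], [0, 0, 0]], [[0.071, -0.31, 0], [0, 0, 0]], [[0.071, -0.31, 0], [0, 0, 0]], [[0.071, -0.31, 0], [0, 0, 0]], [[0.071, -0.31, 0], [0, 0, 0]], [[0.071, -0.31, 0], [0, 0, 0]], [[0.071, -0.31, 0], [0, 0, 0]]]'

```text
clock: 41.42
tcp_pos: [0.5851, 0.3161, 0.199]
tool_rot: [3.133, 0.211, -0.005]
contact_force: [0.7, 0.2, -1.2]
opening: 0.649
grip_force: 64.2
```

>>> drive_tool --targets '[[[0.071, -0.31, 0], [0, 0, 0]], [[0, 0, 0], [0, 0, 0]], [[0, 0, 0.2], [0, 0, 0]], [[0, 0, 0.2], [0, 0, 0]], [[0, 0, 0.15], [0, 0, 0]], [[0, 0, 0.07], [0, 0, 0]], [[0, 0, 0], [0, 0, 0]], [[0, 0, 0], [0, 0, 0]]]'

```text
clock: 42.08
tcp_pos: [0.5883, 0.3466, 0.1383]
tool_rot: [3.134, 0.214, -0.003]
contact_force: [-0.5, 0.9, -0.5]
opening: 0.647
grip_force: 64.3
```

>>> drive_tool --targets '[[[0, 0, 0.025], [0, 0, 0]], [[0, 0, 0], [0, 0, 0]], [[0, 0, 0], [0, 0, 0]]]'

```text
clock: 42.33
tcp_pos: [0.5888, 0.3469, 0.1368]
tool_rot: [3.134, 0.216, 0.0]
contact_force: [0.5, 0.2, -1.4]
opening: 0.652
grip_force: 64.3
```

>>> drive_tool --targets '[[[0, 0, 0.02], [0, 0, 0]], [[0, 0, 0], [0, 0, 0]], [[0, 0, 0], [0, 0, 0]]]'

```text
clock: 42.58
tcp_pos: [0.589, 0.3471, 0.135]
tool_rot: [-3.134, -0.216, -0.001]
contact_force: [-0.6, -0.3, -0.9]
opening: 0.647
grip_force: 64.5
```

>>> drive_tool --targets '[[[0, 0, 0], [0, 0, 0]], [[0, 0, 0], [0, 0, 0]], [[0, 0, 0], [0, 0, 0]], [[0, 0, 0], [0, 0, 0]], [[0, 0, 0], [0, 0, 0]]]' --gripper 1

```text
clock: 43.0
tcp_pos: [0.5888, 0.347, 0.1348]
tool_rot: [3.134, 0.216, 0.0]
contact_force: [0.4, 0.1, -0.1]
opening: 0.999
grip_force: 0.0
```

>>> drive_tool --targets '[[[0, 0, -0.3], [0, 0, 0]], [[0, 0, -0.3], [0, 0, 0]], [[0, 0, -0.3], [0, 0, 0]], [[-0.2, 0.3, 0], [0, 0, 0.03]], [[-0.2, 0.3, 0], [0, 0, 0.03]], [[-0.2, 0.3, 0], [0, 0, 0]], [[-0.2, 0.3, 0], [0, 0, 0]], [[-0.2, 0.3, 0], [0, 0, 0]]]'

```text
clock: 43.67
tcp_pos: [0.4954, 0.1912, 0.2246]
tool_rot: [3.141, 0.019, 0.0]
contact_force: [1.0, -0.5, 0.4]
opening: 1.001
grip_force: 0.0
```

>>> drive_tool --targets '[[[0, 0.3, 0], [0, 0, 0]], [[0, 0, 0], [0, 0, 0]], [[0, 0, 0], [0, 0, 0]]]'

```text
clock: 43.92
tcp_pos: [0.4973, 0.1601, 0.2252]
tool_rot: [3.14, 0.012, 0.002]
contact_force: [0.8, 1.7, 0.2]
opening: 1.0
grip_force: 0.0
```

```bash
python3 - <<'E'
from h import *
look('t10')
go((.4375,.0731,.122,.8),(.4375,.0731,.045,.8))
E
```

```text
[0.601 0.371] [60. 58.] 8.1 [167. 211.]
[ 0.5842 -0.3657] [54. 54.] -2.2 [453. 222.]
[ 0.5033 -0.366 ] [51. 54.] 0.2 [456. 252.]
[0.4461 0.3496] [60. 58.] 7.7 [173. 272.]
[0.4381 0.0747] [55. 52.] 0.8 [282. 278.]
shift [-0.607  0.884  1.031] turn [-0.     -0.0005 -0.0016]
shift [ 0.   -0.    0.77] turn [0. 0. 0.]
```

>>> drive_tool --targets '[[[-0.202, 0.294, 0], [0, 0, 0]], [[-0.202, 0.294, 0], [0, 0, 0]], [[-0.202, 0.294, 0], [0, 0, 0]], [[0, 0, 0.34], [0, 0, 0]], [[0, 0, 0.34], [0, 0, 0]], [[0, 0, 0.34], [0, 0, 0]], [[0, 0, 0], [0, 0, 0]], [[0, 0, 0], [0, 0, 0]]]'

```text
clock: 44.63
tcp_pos: [0.4363, 0.0749, 0.122]
tool_rot: [-3.141, -0.024, 0.006]
contact_force: [-0.5, 0.9, 0.1]
opening: 1.0
grip_force: 0.0
```

>>> drive_tool --targets '[[[0, 0, 0.27], [0, 0, 0]], [[0, 0, 0.26], [0, 0, 0]], [[0, 0, 0.25], [0, 0, 0]], [[0, 0, 0], [0, 0, 0]], [[0, 0, 0], [0, 0, 0]]]'

```text
clock: 45.05
tcp_pos: [0.4382, 0.0744, 0.046]
tool_rot: [-3.141, -0.021, -0.0]
contact_force: [-0.4, 0.0, -0.2]
opening: 1.003
grip_force: 0.0
```

>>> drive_tool --targets '[[[0, 0, 0], [0, 0, 0]], [[0, 0, 0], [0, 0, 0]], [[0, 0, 0], [0, 0, 0]], [[0, 0, 0], [0, 0, 0]], [[0, 0, 0], [0, 0, 0]], [[0, 0, 0], [0, 0, 0]]]' --gripper -1

```text
clock: 45.55
tcp_pos: [0.4396, 0.0739, 0.0473]
tool_rot: [3.141, 0.019, 0.007]
contact_force: [-0.8, -0.6, 6.3]
opening: 0.653
grip_force: 62.9
```

>>> drive_tool --targets '[[[0, 0, -0.26], [0, 0, 0]], [[0, 0, -0.33], [0, 0, 0]], [[0, 0, -0.33], [0, 0, 0]], [[0, 0, -0.33], [0, 0, 0]], [[0, 0, -0.33], [0, 0, -0.029]], [[0, 0, -0.25], [0, 0, -0.029]], [[0, 0, -0.25], [0, 0, 0]], [[0, 0, 0], [0, 0, 0]]]'

```text
clock: 46.22
tcp_pos: [0.4402, 0.0742, 0.259]
tool_rot: [3.133, 0.21, 0.017]
contact_force: [0.5, 0.7, -1.1]
opening: 0.654
grip_force: 63.7
```

```bash
python3 - <<'E'
from h import *
go((.518,.337,.25,7.7),(.518,.337,.139,7.7))
E
```

```text
shift [ 1.121 -2.501  0.097] turn [ 0.0009 -0.005  -0.0002]
shift [ 0.   -0.    1.11] turn [0. 0. 0.]
```

>>> drive_tool --targets '[[[0.14, -0.312, 0], [0, 0, 0]], [[0.14, -0.312, 0], [0, 0, 0]], [[0.14, -0.312, 0], [0, 0, 0]], [[0.14, -0.312, 0], [0, 0, 0]], [[0.14, -0.312, 0], [0, 0, 0]], [[0.14, -0.312, 0], [0, 0, 0]], [[0.14, -0.312, 0], [0, 0, 0]], [[0.14, -0.312, 0], [0, 0, 0]]]'

```text
clock: 46.88
tcp_pos: [0.5154, 0.337, 0.2526]
tool_rot: [3.134, 0.208, -0.0]
contact_force: [0.1, -0.2, -1.0]
opening: 0.655
grip_force: 63.6
```

>>> drive_tool --targets '[[[0, 0, 0], [0, 0, 0]], [[0, 0, 0], [0, 0, 0]], [[0, 0, 0], [0, 0, 0]], [[0, 0, 0], [0, 0, 0]]]'

```text
clock: 47.22
tcp_pos: [0.5154, 0.3342, 0.2528]
tool_rot: [3.133, 0.207, 0.001]
contact_force: [0.4, 0.8, -1.6]
opening: 0.655
grip_force: 63.8
```

```bash
python3 - <<'E'
from h import *
go((.518,.337,.25,7.7),(.518,.337,.139,7.7))
look('t11')
im=eyes.capture('scene'); cv2.imwrite('pics/s11.png',cv2.resize(im[100:260,260:500,::-1],None,fx=3,fy=3))
E
```

```text
shift [ 0.03  -0.024  0.028] turn [ 0.0007 -0.0001 -0.0012]
shift [ 0.   -0.    1.11] turn [0. 0. 0.]
[ 0.8672 -0.6782] [43. 23.] 44.8 [556. 122.]
[ 0.5843 -0.3657] [53. 54.] -2.2 [453. 222.]
[ 0.5033 -0.3655] [51. 55.] 0.3 [454. 253.]
[0.506  0.3762] [18. 29.] 2.9 [166. 248.]
[0.4664 0.3407] [23. 34.] 1.4 [179. 262.]
[ 0.4238 -0.3657] [47. 38.] -1.5 [459. 281.]
```

View pics/s11.png

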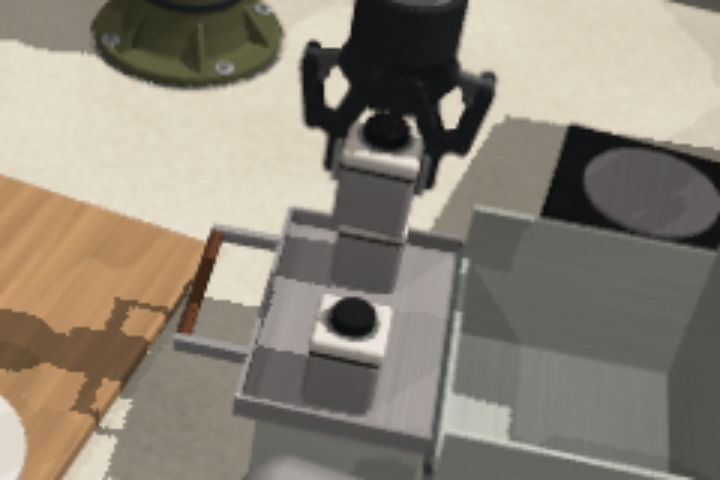

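The held can hangs above the tray middle (crop (375,180)); the S3 can stands at (350,335), with the S1 can behind the held one.

>>> drive_tool --targets '[[[0.03, -0.024, 0.3], [0, 0, 0]], [[0, 0, 0.3], [0, 0, 0]], [[0, 0, 0.3], [0, 0, 0]], [[0, 0, 0.16], [0, 0, 0]], [[0, 0, 0.07], [0, 0, 0]], [[0, 0, 0], [0, 0, 0]], [[0, 0, 0], [0, 0, 0]]]'

```text
clock: 47.9
tcp_pos: [0.5184, 0.3384, 0.1409]
tool_rot: [-3.134, -0.208, -0.002]
contact_force: [1.3, -0.1, -1.1]
opening: 0.651
grip_force: 63.8
```

>>> drive_tool --targets '[[[0, 0, 0.02], [0, 0, 0]], [[0, 0, 0], [0, 0, 0]], [[0, 0, 0], [0, 0, 0]]]'

```text
clock: 48.15
tcp_pos: [0.5183, 0.3389, 0.1389]
tool_rot: [-3.134, -0.21, -0.003]
contact_force: [-0.7, 0.4, -1.4]
opening: 0.649
grip_force: 63.8
```

>>> drive_tool --targets '[[[0, 0, 0.02], [0, 0, 0]], [[0, 0, 0], [0, 0, 0]], [[0, 0, 0], [0, 0, 0]]]'

```text
clock: 48.4
tcp_pos: [0.5181, 0.3389, 0.1364]
tool_rot: [-3.134, -0.21, -0.002]
contact_force: [0.0, 0.2, 0.7]
opening: 0.649
grip_force: 64.0
```

>>> drive_tool --targets '[[[0, 0, 0], [0, 0, 0]], [[0, 0, 0], [0, 0, 0]], [[0, 0, 0], [0, 0, 0]], [[0, 0, 0], [0, 0, 0]], [[0, 0, 0], [0, 0, 0]]]' --gripper 1

```text
clock: 48.82
tcp_pos: [0.5177, 0.3385, 0.1357]
tool_rot: [3.134, 0.21, -0.0]
contact_force: [-0.2, 0.2, -0.2]
opening: 0.999
grip_force: 0.0
```

>>> drive_tool --targets '[[[0, 0, -0.3], [0, 0, 0]], [[0, 0, -0.3], [0, 0, 0]], [[0, 0, -0.3], [0, 0, 0]], [[0, 0.33, 0], [0, 0, 0]], [[0, 0.33, 0], [0, 0, 0]], [[0, 0.33, 0], [0, 0, 0]], [[0, 0.33, 0], [0, 0, 0]], [[0, 0, 0], [0, 0, 0]]]'

```text
clock: 49.48
tcp_pos: [0.5379, 0.1988, 0.2254]
tool_rot: [3.13, 0.192, 0.001]
contact_force: [1.7, -0.5, -0.4]
opening: 0.996
grip_force: 0.0
```

>>> drive_tool --targets '[[[0, 0, 0], [0, 0, 0]], [[0, 0, 0], [0, 0, 0]]]'

```text
clock: 49.65
tcp_pos: [0.5352, 0.2082, 0.2259]
tool_rot: [-3.134, -0.21, -0.0]
contact_force: [0.4, 1.8, -0.1]
opening: 1.003
grip_force: 0.0
```

```bash
python3 - <<'E'
from h import *
go((.536,.208,.102,8))
look('t12')
im=eyes.capture('scene'); cv2.imwrite('pics/s12.png',cv2.resize(im[100:260,140:460,::-1],None,fx=2.4,fy=2.4))
E
```

```text
shift [0.008 0.003 1.239] turn [-0.0002 -0.0001 -0.0029]
[ 0.8672 -0.6782] [43. 23.] 44.8 [556. 122.]
[ 0.5843 -0.3657] [53. 54.] -2.2 [453. 222.]
[0.5117 0.3864] [59. 22.] 31.8 [163. 247.]
[ 0.5033 -0.366 ] [51. 54.] 0.2 [456. 251.]
[0.4461 0.3499] [60. 58.] 7.7 [171. 274.]
```

View pics/s12.png

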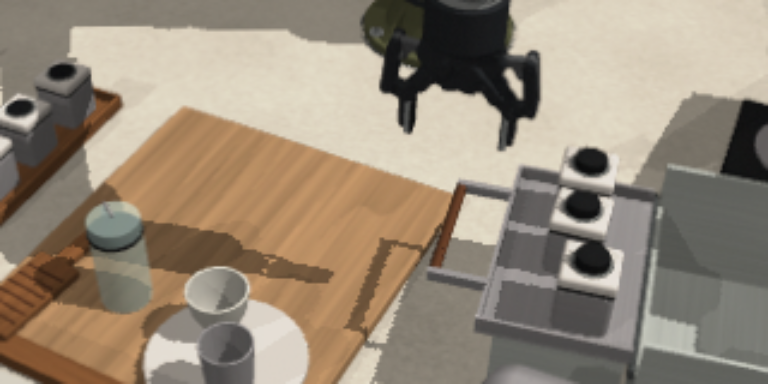

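All three faulty cans stand in the tipping tray (crop (590,170), (583,210), (592,265)) and the gripper is above the bar at (450,225).

>>> drive_tool --targets '[[[0.008, 0.003, 0], [0, 0, -0.003]], [[0, 0, 0.2], [0, 0, 0]], [[0, 0, 0.25], [0, 0, 0]], [[0, 0, 0.25], [0, 0, 0]], [[0, 0, 0.25], [0, 0, 0]], [[0, 0, 0.2], [0, 0, 0]], [[0, 0, 0.09], [0, 0, 0]], [[0, 0, 0], [0, 0, 0]]]' --gripper 0

```text
clock: 50.42
tcp_pos: [0.5344, 0.2078, 0.0995]
tool_rot: [3.133, 0.222, -0.007]
contact_force: [-0.3, -0.8, -0.0]
opening: 0.498
grip_force: 0.0
```

>>> drive_tool --targets '[[[0, 0, 0], [0, 0, 0]], [[0, 0, 0], [0, 0, 0]], [[0, 0, 0], [0, 0, 0]], [[0, 0, 0], [0, 0, 0]], [[0, 0, 0], [0, 0, 0]]]' --gripper -1

```text
clock: 50.83
tcp_pos: [0.537, 0.2098, 0.1036]
tool_rot: [-3.131, -0.221, -0.005]
contact_force: [-0.7, 5.2, 4.9]
opening: 0.116
grip_force: 58.6
```

```bash
python3 - <<'E'
from h import *
t=np.r_[np.arange(0,.61,.1),np.arange(.65,1.21,.05)]+np.arctan2(16,205)
P=2.056*np.c_[-np.cos(t),np.sin(t)]
print((-np.diff(P,axis=0)).round(3).tolist())
s=monitor.state();print(s['tcp_pos'],s['opening'])
E
```

```text
[[-0.026, -0.204], [-0.046, -0.2], [-0.066, -0.195], [-0.085, -0.187], [-0.104, -0.178], [-0.121, -0.166], [-0.066, -0.078], [-0.07, -0.075], [-0.074, -0.071], [-0.077, -0.068], [-0.081, -0.064], [-0.084, -0.06], [-0.087, -0.055], [-0.089, -0.051], [-0.092, -0.046], [-0.094, -0.042], [-0.096, -0.037], [-0.098, -0.032]]
[0.53700659 0.20978982 0.10358459] 0.11647923098683301
```

>>> drive_tool --targets '[[[0, -0.026, -0.204], [0, 0, 0]], [[0, -0.046, -0.2], [0, 0, 0]], [[0, -0.066, -0.195], [0, 0, 0]], [[0, -0.085, -0.187], [0, 0, 0]], [[0, 0, 0], [0, 0, 0]], [[0, 0, 0], [0, 0, 0]]]'

```text
clock: 51.33
tcp_pos: [0.534, 0.2301, 0.1806]
tool_rot: [-3.133, -0.221, -0.005]
contact_force: [4.1, 4.7, -5.7]
opening: 0.113
grip_force: 58.7
```

>>> drive_tool --targets '[[[0, -0.104, -0.178], [0, 0, 0]], [[0, -0.121, -0.166], [0, 0, 0]], [[0, -0.066, -0.078], [0, 0, 0]], [[0, -0.07, -0.075], [0, 0, 0]], [[0, -0.074, -0.071], [0, 0, 0]], [[0, -0.077, -0.068], [0, 0, 0]], [[0, 0, 0], [0, 0, 0]], [[0, 0, 0], [0, 0, 0]]]'

```text
clock: 52.0
tcp_pos: [0.5273, 0.276, 0.2439]
tool_rot: [3.127, 0.214, 0.0]
contact_force: [1.2, -7.2, 2.7]
opening: 0.117
grip_force: 58.6
```

>>> drive_tool --targets '[[[0, -0.081, -0.064], [0, 0, 0]], [[0, -0.084, -0.06], [0, 0, 0]], [[0, -0.087, -0.055], [0, 0, 0]], [[0, -0.089, -0.051], [0, 0, 0]], [[0, -0.092, -0.046], [0, 0, 0]], [[0, -0.094, -0.042], [0, 0, 0]], [[0, -0.096, -0.037], [0, 0, 0]], [[0, 0, 0], [0, 0, 0]]]'

```text
clock: 52.67
tcp_pos: [0.5181, 0.3404, 0.2836]
tool_rot: [3.13, 0.216, 0.006]
contact_force: [-3.7, -8.9, 18.1]
opening: 0.108
grip_force: 62.4
```

>>> drive_tool --targets '[[[0, -0.098, -0.032], [0, 0, 0]], [[0, 0, 0], [0, 0, 0]], [[0, 0, 0], [0, 0, 0]], [[0, 0, 0], [0, 0, 0]], [[0, 0, 0], [0, 0, 0]], [[0, 0, 0], [0, 0, 0]], [[0, 0, 0], [0, 0, 0]], [[0, 0, 0], [0, 0, 0]]]'

```text
clock: 53.33
tcp_pos: [0.5168, 0.3503, 0.2864]
tool_rot: [3.132, 0.216, 0.005]
contact_force: [-2.5, -6.1, 18.4]
opening: 0.114
grip_force: 63.3
```

```bash
python3 - <<'E'
from h import *
im=eyes.capture('scene'); a=cv2.resize(im[60:270,300:510,::-1],(400,400))
im=eyes.capture('top'); b=cv2.resize(im[150:340,40:230,::-1],(400,400))
cv2.imwrite('pics/p13.png',np.hstack([b,a]))
E
```

View pics/p13.png

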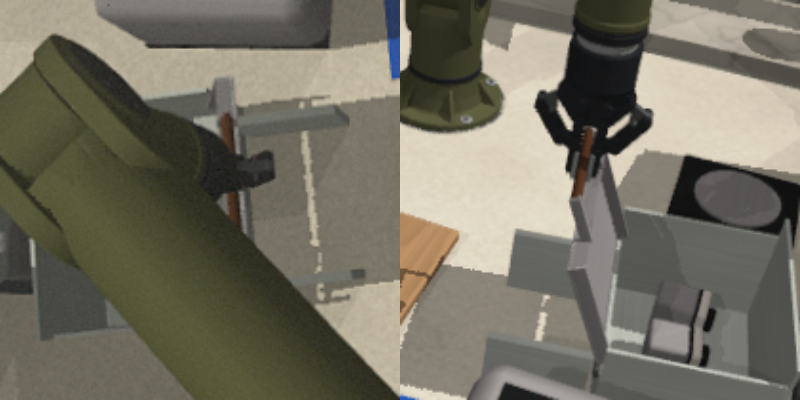

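The tray is steep and looks empty; cans are lying in the bin (crop (680,320)), with the third perhaps hidden. I'll lower along the same arc.

>>> drive_tool --targets '[[[0, 0.098, 0.032], [0, 0, 0]], [[0, 0.096, 0.037], [0, 0, 0]], [[0, 0.094, 0.042], [0, 0, 0]], [[0, 0.092, 0.046], [0, 0, 0]], [[0, 0.089, 0.051], [0, 0, 0]], [[0, 0.087, 0.055], [0, 0, 0]], [[0, 0.084, 0.06], [0, 0, 0]], [[0, 0.081, 0.064], [0, 0, 0]]]'

```text
clock: 54.1
tcp_pos: [0.5271, 0.279, 0.2438]
tool_rot: [3.134, 0.217, 0.003]
contact_force: [3.3, -1.5, 2.2]
opening: 0.112
grip_force: 64.6
```

>>> drive_tool --targets '[[[0, 0.077, 0.068], [0, 0, 0]], [[0, 0.074, 0.071], [0, 0, 0]], [[0, 0.07, 0.075], [0, 0, 0]], [[0, 0.066, 0.078], [0, 0, 0]], [[0, 0.121, 0.166], [0, 0, 0]], [[0, 0.104, 0.178], [0, 0, 0]], [[0, 0, 0], [0, 0, 0]], [[0, 0, 0], [0, 0, 0]]]'

```text
clock: 54.77
tcp_pos: [0.5339, 0.2297, 0.1782]
tool_rot: [-3.132, -0.218, -0.002]
contact_force: [7.7, 2.9, -3.6]
opening: 0.113
grip_force: 64.8
```

>>> drive_tool --targets '[[[0, 0.085, 0.187], [0, 0, 0]], [[0, 0.066, 0.195], [0, 0, 0]], [[0, 0.046, 0.2], [0, 0, 0]], [[0, 0.013, 0.1], [0, 0, 0]], [[0, 0.013, 0.09], [0, 0, 0]], [[0, 0, 0], [0, 0, 0]], [[0, 0, 0], [0, 0, 0]], [[0, 0, 0], [0, 0, 0]]]'

```text
clock: 55.43
tcp_pos: [0.5371, 0.2098, 0.105]
tool_rot: [-3.131, -0.222, -0.005]
contact_force: [0.9, 2.2, 10.8]
opening: 0.113
grip_force: 65.1
```

>>> drive_tool --targets '[[[0, 0, 0], [0, 0, 0]], [[0, 0, 0], [0, 0, 0]], [[0, 0, 0], [0, 0, 0]], [[0, 0, 0], [0, 0, 0]]]' --gripper 0

```text
clock: 55.77
tcp_pos: [0.535, 0.2071, 0.102]
tool_rot: [3.133, 0.22, -0.004]
contact_force: [-0.2, -0.0, 0.5]
opening: 0.503
grip_force: 0.0
```

>>> drive_tool --targets '[[[0, 0, -0.2], [0, 0, 0]], [[0, 0, -0.35], [0, 0, 0]], [[0, 0, -0.35], [0, 0, 0]], [[0, 0.35, -0.35], [0, 0, 0]], [[-0.1, 0.35, 0], [0, 0, 0]], [[-0.1, 0.35, 0], [0, 0, 0]], [[-0.1, 0.35, 0], [0, 0, 0]], [[-0.1, 0.35, 0], [0, 0, 0]]]'

```text
clock: 56.43
tcp_pos: [0.5192, 0.0325, 0.2223]
tool_rot: [3.134, 0.22, -0.001]
contact_force: [0.5, -0.8, -0.5]
opening: 0.5
grip_force: 0.0
```

>>> drive_tool --targets '[[[0, 0.35, 0], [0, 0, 0]], [[0, 0.35, 0], [0, 0, 0]], [[0, 0, 0], [0, 0, 0]], [[0, 0, 0], [0, 0, 0]]]'

```text
clock: 56.77
tcp_pos: [0.5293, -0.038, 0.2218]
tool_rot: [-3.134, -0.211, 0.003]
contact_force: [0.5, -0.7, -0.7]
opening: 0.5
grip_force: 0.0
```

```bash
python3 - <<'E'
from h import *
im=eyes.capture('scene'); a=cv2.resize(im[:,:,::-1],(400,300)); a2=cv2.resize(im[130:280,310:510,::-1],(400,300))
im=eyes.capture('top'); b=cv2.resize(im[:,:,::-1],(400,300)); b2=cv2.resize(im[180:330,40:240,::-1],(400,300))
cv2.imwrite('pics/p14.png',np.vstack([np.hstack([b,a]),np.hstack([b2,a2])]))
look('t14')
print(plane('top',[(0,0)],0)[0])
E
```

```text
[0.6025 0.4526] [24. 31.] 10.9 [138. 209.]
[0.5282 0.4413] [13. 32.] 12.3 [140. 238.]
[ 0.5032 -0.3655] [51. 54.] 0.3 [454. 253.]
[0.4616 0.4311] [18. 34.] 1.6 [143. 265.]
[ 0.4171 -0.365 ] [53. 50.] -0.2 [455. 287.]
[1.3095886  1.02817379 0.        ]
```

View pics/p14.png

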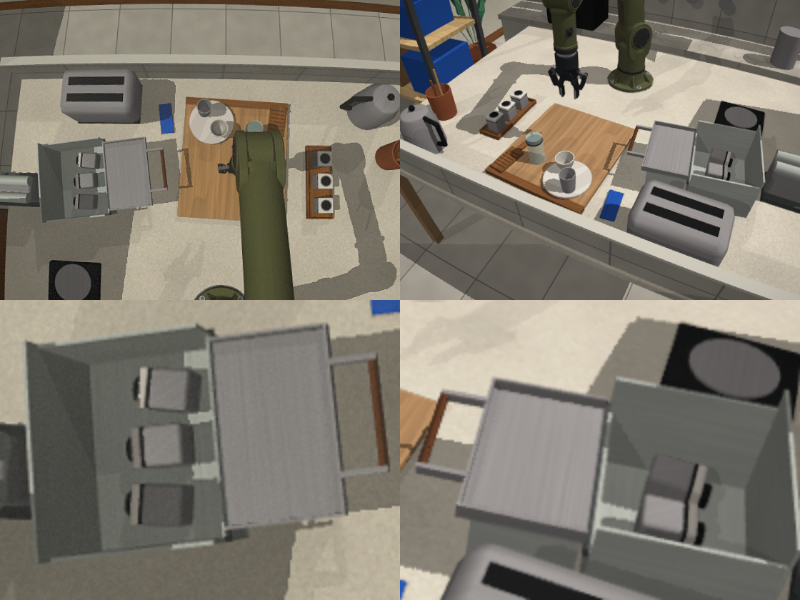

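All three faulty cans lie in the bin, the tray is empty and level, the three sound cans stand in the pantry tray with buttons down, and the bystanders are untouched.

```bash
python3 -c "
from bench import hand_in
print(hand_in())"
```

```text
the job is handed in; nothing more can be done
None
```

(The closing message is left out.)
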